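# Check a sample transport case and pull the misfiled tube

## Robot

A 6-joint arm with a two-finger parallel gripper is mounted at the origin on the work surface. World frame = base frame: x ahead of the robot, y to its left, z up, the work surface at z = 0. Lengths are in m, angles in rad, forces in N, time in s.
With the tool pointing down it reaches from about 0.35 to 0.875 m from the base axis. Payload 4.2 kg.
Tool frame: the origin (TCP) lies on the mounting face of the last link; the fingertips stand 182 mm ahead of it and the grasp point (between the pads) lies 164 mm ahead of it; x points along the fingers, y is the direction in which the jaws open and shut, and the axes are right-handed (so a half turn about x gives the same grasp; the last joint's range is limited). The gripper opens to 87 mm and grips with 3 to 60 N. Pads are 19 mm wide; open, the fingers measure 117 mm over their backs; the gripper's body (75 mm by 190 mm) begins 51 mm behind the grasp point.
Start: joints at [0.259, 0.385, 0.008, 0, -1.194, -0.259], TCP at [0.625, 0, 0.405] pointing down, gripper open.
Joint ranges: [-3.14, 3.14], [-1.21, 2.06], [-1.07, 1.41], [-3.16, 2.05], [-2.99, -0.16], [-3.1, 3.1]. Speed limits (rad/s): [2.79, 2.79, 3.14, 3.14, 3.14, 3.14].

## Interface

Orientations are given as a unit quaternion [w, x, y, z].
In Python, from cell import sensors, cams, close_job gives the robot as it stands.
- The arm moves only by the shell command python3 -m pendant 'ROWS' [FORCE]. ROWS is text: rows parted by semicolons, each of 7 numbers parted by spaces: the finger opening in mm, from 0 to 87, then the shift along the tool's x, y, z in units of 40 mm (1.0 is 40 mm), then the turn, a rotation vector about the tool's x, y, z in units of 6 degrees (1.0 is 6 degrees). In form: fingers tx ty tz rx ry rz; .... A call has 1 to 10 rows; each row is the pose to reach, as a shift and turn from the pose commanded when the call began, along the tool's axes at that moment; what a row does not reach only later rows make up. A row lasts 1/10 s, in which the tool goes at most 50 mm and 8.59 degrees, less where a joint would pass 70% of its speed; a pose out of reach is approached as far as the arm can. A call with a gripper value outside its range is refused whole. The fingers move at their own pace and stop on an object; FORCE is the grip in N (left out, the last holds). Time passes only in rows, so rows that repeat a pose let the fingers close. It gives the time, the measured TCP pose, the force and the opening at its end, in the units of the state.
- sensors.get_obs(): the state, without advancing time (a new reading comes with each control period).
- cams.capture(name): name is "scene" or "side" or "wrist"; returns a dict with "color" (480x640x3 uint8, red, green, blue), "intrinsics" (3x3 intrinsics, pixels), "rvec" (rotation vector, rad) and "tvec" (3), from world to camera coordinates, as OpenCV has them; the wrist camera has in their place "mount" (4x4, takes a point from camera to tool coordinates, whose origin is the TCP and whose axes are the tool frame's). Camera axes: x right, y down, z forward; pixel columns grow to the right and rows downward; lengths in m; the calibration is good to about 2 mm. A picture is of the moment at which its call begins: read the wrist's pose just before it. There is no depth.
- close_job(): hands the job in, once; it reports no verdict.
The state is a dict: "clock": time; "joint_positions": joint angles; "qd": joint speeds; "joint_torque": joint torques, N m; "tcp_pos": TCP position; "orientation": TCP orientation; "ft_force": force on the tool from outside, world axes, zero at the start; "moment": the same for the moment, N m; "opening": finger opening in m.
Only numpy, scipy, OpenCV 4.12 (cv2) and the standard library are available. Lean on these libraries where they do the work, as an engineer would, in place of code of your own. Each camera call takes 0.05 s, during which the arm holds its last target.

## Task

One sample tube lies in a pocket of the transport case whose colour tag does not match its cap. Unclasp the case, swing the lid up, take that tube out and lay it down gently in the white reject tray, then lower the lid without slamming it, press it shut and fasten the red clasp again. Leave the other tubes in their pockets and the rest of the bench undisturbed.

Things in the scene. Friction and masses are not known exactly. Their poses are not given: they have to be found in the camera images.
- case: black case fixed to the table, 170 mm deep (its x, from the clasp side to the hinge side), 296 mm wide (y), walls 6 mm, rim 60 mm high. Origin at the centre of its underside. Four foam pockets at y = -96, -32, 32, 96 mm, tubes lying along x, caps to the clasp. A finger trough across all pockets from x = -22 to 34 mm has its floor 9 mm above the table; foam beyond it is 39 mm high.
- lid (a joint): angle of the clear, black-framed lid, 170 x 296 mm (rad): 0 shut, grows as it opens, stop at 1.75. Its stiff hinge (0.36 N m of friction, lid 0.3 kg) holds it at any angle. The fastened clasp's hook keeps it shut. Shut, its top face is 72 mm above the table.
- lid_hinge (a point): point on the lid's hinge axis at mid-width: x = 89 mm, z = 62 mm of the case. The axis runs along the case's y.
- lid_grip (a point): centre of the carry-handle bar on the lid (turns with it): black, 14 mm thick, 100 mm long along the case's y, 32 mm above the lid's top face; 130 mm along the lid from the hinge axis and 42 mm above that axis when shut, so 104 mm above the table.
- lid_edge (a point): middle of the lid's front edge (11 mm thick), 174 mm along the lid from the hinge axis; turns with the lid.
- clasp (a joint): angle of the red clasp (rad): 0 fastened (upright, hook over the lid's edge), grows as its top swings away from the case, stop at 0.7. Stays where left (0.16 N m of friction). Above 0.3 the hook is clear of the lid. It fastens only over a fully shut lid: the hook strikes the edge of a lid left ajar.
- clasp_pivot (a point): clasp's pivot axis at mid-width: x = -93 mm, z = 30 mm of the case; runs along the case's y.
- clasp_tab (a point): middle of the clasp's thumb tab, 60 mm above the pivot when fastened; clasp 46 mm wide (case's y), 5 mm thick. Fastened, the slightly flared tab stands 75 to 101 mm above the table; its hook, top 77 mm above the table, reaches 16 mm in from the pivot. Between tab and handle bar a shut gripper fits above hook and lid to push the tab outward.
- tray: white ribbed reject tray with red ends, fixed to the table, 200 mm (its x) x 120 mm (its y) x 32 mm high, walls 4 mm, floor 4 mm. Ribs 3 mm high run along x at y = -45, -15, 15, 45 mm, so that a tube laid along x at y = 0 stays put. Origin at the centre of its underside.
- tag_1: orange colour tag, 18 x 46 x 2 mm, on the front ledge of the case beside one pocket: only tubes with orange caps belong in that pocket. Origin at the centre of its underside, 44 mm above the table; its x axis points along the pocket, away from the clasp: the middle of a tube properly in that pocket lies 71 mm along it, at y = 0, 36.5 mm above the table.
- tag_2: orange colour tag, 18 x 46 x 2 mm, on the front ledge of the case beside one pocket: only tubes with orange caps belong in that pocket. Origin at the centre of its underside, 44 mm above the table; its x axis points along the pocket, away from the clasp: the middle of a tube properly in that pocket lies 71 mm along it, at y = 0, 36.5 mm above the table.
- tag_3: blue colour tag, 18 x 46 x 2 mm, on the front ledge of the case beside one pocket: only tubes with blue caps belong in that pocket. Origin at the centre of its underside, 44 mm above the table; its x axis points along the pocket, away from the clasp: the middle of a tube properly in that pocket lies 71 mm along it, at y = 0, 36.5 mm above the table.
- tag_4: blue colour tag, 18 x 46 x 2 mm, on the front ledge of the case beside one pocket: only tubes with blue caps belong in that pocket. Origin at the centre of its underside, 44 mm above the table; its x axis points along the pocket, away from the clasp: the middle of a tube properly in that pocket lies 71 mm along it, at y = 0, 36.5 mm above the table.
- tube_a: clear 50 ml sample tube with an orange ribbed screw cap and a white label, lying flat along its pocket at the start. 118 mm long, body 29 mm in diameter, cap 35 mm in diameter and 21 mm long, about 65 g. Origin on its axis at mid-length; its x axis runs along it from the cap end (x = -59 mm to -38 mm) to the conical tip (+59 mm). Grip it across the body near the origin.
- tube_b: clear 50 ml sample tube with a blue ribbed screw cap and a white label, lying flat along its pocket at the start. 118 mm long, body 29 mm in diameter, cap 35 mm in diameter and 21 mm long, about 65 g. Origin on its axis at mid-length; its x axis runs along it from the cap end (x = -59 mm to -38 mm) to the conical tip (+59 mm). Grip it across the body near the origin.
- tube_c: clear 50 ml sample tube with a blue ribbed screw cap and a white label, lying flat along its pocket at the start. 118 mm long, body 29 mm in diameter, cap 35 mm in diameter and 21 mm long, about 65 g. Origin on its axis at mid-length; its x axis runs along it from the cap end (x = -59 mm to -38 mm) to the conical tip (+59 mm). Grip it across the body near the origin.
- tube_d: clear 50 ml sample tube with a blue ribbed screw cap and a white label, lying flat along its pocket at the start. 118 mm long, body 29 mm in diameter, cap 35 mm in diameter and 21 mm long, about 65 g. Origin on its axis at mid-length; its x axis runs along it from the cap end (x = -59 mm to -38 mm) to the conical tip (+59 mm). Grip it across the body near the origin.
- microrack: bystander: magenta microtube rack, 150 x 100 x 45 mm, loose, on the side of the case where the tray is not
- redrack: bystander: red microtube rack, 110 x 70 x 30 mm, loose
- tipbox: bystander: white tip box with a pale yellow lid, 120 x 85 x 75 mm, loose
- reagent: bystander: amber bottle, 64 mm in diameter, 140 mm high, loose
- pipette: bystander: white pipette lying on the table, about 280 mm long, loose
- marker_pen: bystander: marker pen, 130 mm long, loose
Mind the look-alikes: they are no part of the job. Of the things that look like the tray, the larger one is meant.

How it is judged:
By the outcome, as a careful person would: the job done as asked, in the order asked, and still so for the second after the job is handed in, with the robot touching nothing.
It also fails if it takes over 72 s, if anything falls off the work surface, if the arm or the gripper's body presses on something with over 40 N, if the wrist force passes 120 N, or if a joint passes its speed limit or range.

## Working session

There is one attempt and no reset: what is moved stays moved. The work goes in short steps, Python scripts to look and compute and a shell command to move; the robot and the scene stay as the last step left them, time stands still between calls to the robot, and variables do not carry over. Pictures are saved under pics/ and viewed, and the job is handed in when it is done.

```bash
ls; mkdir -p pics; python3 - <<'E'
from cell import sensors, cams
import cv2
o=sensors.get_obs()
for k in o: print(k,o[k])
for n in ("scene","side","wrist"):
    c=cams.capture(n); cv2.imwrite(f"pics/{n}0.png",c["color"][:,:,::-1])
    for k in c:
        if k!="color": print(n,k,c[k])
E
```

```text
pics
clock 0.0
joint_positions [ 2.58630970e-01  3.85572874e-01  6.63793456e-03 -5.13550416e-04
 -1.19399909e+00 -2.58558911e-01]
qd [-0.00019721  0.00220467 -0.00011954  0.002312   -0.00029474  0.00179885]
joint_torque [ 5.69075401e-04 -3.90661991e+01  1.87403029e+01  4.22001421e+00
  1.09914420e-02 -1.81494070e-04]
tcp_pos [6.24799683e-01 5.83770406e-05 4.03651897e-01]
orientation [ 0.49946058 -0.49944448  0.50059752  0.50049622]
ft_force [ 0.8181084  -0.19137926 -0.54904966]
moment [0.01978881 0.01041195 0.03130046]
opening 0.08738358490397258
scene intrinsics [[616.06989993   0.         326.10994779]
 [  0.         616.06989993 230.53449691]
 [  0.           0.           1.        ]]
scene rvec [ 1.66167271  2.08291265 -0.66004706]
scene tvec [ 0.11884938 -0.35762458  1.97889295]
side intrinsics [[622.33203929   0.         319.24800576]
 [  0.         622.33203929 241.03652305]
 [  0.           0.           1.        ]]
side rvec [ 0.34945904 -2.68110477  1.36120472]
side tvec [0.50662985 0.15831955 1.47953756]
wrist intrinsics [[339.92674855   0.         321.31042449]
 [  0.         339.92674855 239.47160001]
 [  0.           0.           1.        ]]
wrist mount [[ 1.05295953e-03 -2.76757396e-01  9.60939246e-01  1.90065598e-02]
 [ 9.99999296e-01  8.16833619e-04 -8.60506057e-04 -4.31545992e-04]
 [-5.46776067e-04  9.60939476e-01  2.76758061e-01 -7.60341421e-02]
 [ 0.00000000e+00  0.00000000e+00  0.00000000e+00  1.00000000e+00]]
```

View pics/scene0.png

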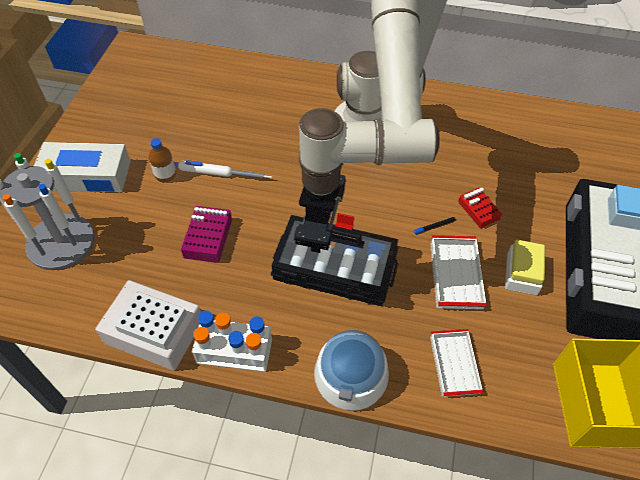

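View pics/side0.png

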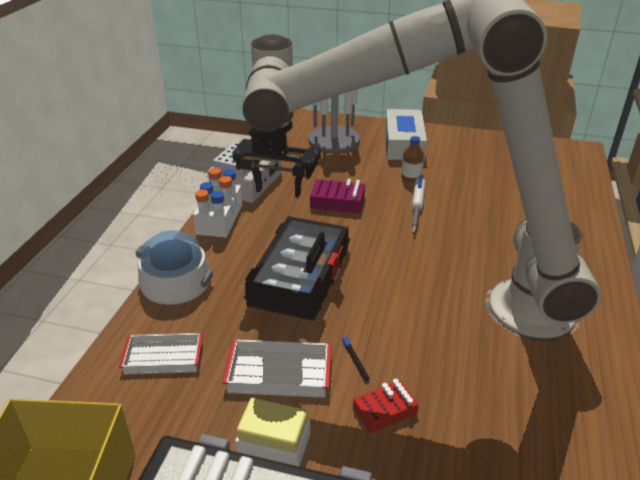

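View pics/wrist0.png

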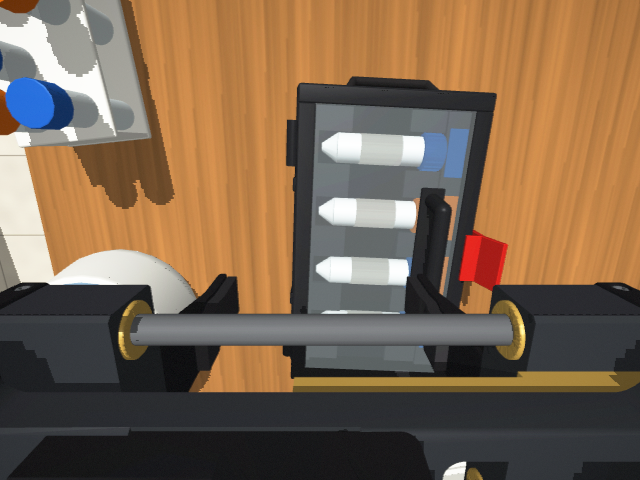

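```bash
cat > h.py <<'E'
import numpy as np, cv2
from scipy.spatial.transform import Rotation as R
from cell import sensors, cams
def toolR(o): q=o["orientation"]; return R.from_quat([q[1],q[2],q[3],q[0]]).as_matrix()
def ext(c,o=None):
    if "rvec" in c: return cv2.Rodrigues(np.array(c["rvec"],float))[0],np.array(c["tvec"],float).ravel()
    M=np.array(c["mount"]);Rt=toolR(o);Rc=Rt@M[:3,:3];p=np.array(o["tcp_pos"])+Rt@M[:3,3]
    return Rc.T,-Rc.T@p
def proj(K,E,P):
    P=np.atleast_2d(P)@E[0].T+E[1];q=P@np.array(K).T;return q[:,:2]/q[:,2:]
def ray(K,E,uv,z):
    d=E[0].T@np.linalg.inv(K)@np.array([uv[0],uv[1],1]);p=-E[0].T@E[1];return p+d*(z-p[2])/d[2]
def pose2(p,P): # x,y,yaw
    c,s=np.cos(p[2]),np.sin(p[2]);P=np.atleast_2d(P)
    return np.c_[p[0]+c*P[:,0]-s*P[:,1],p[1]+s*P[:,0]+c*P[:,1],P[:,2]]
def shot(n,f):
    o=sensors.get_obs();c=cams.capture(n);cv2.imwrite(f"pics/{f}.png",c["color"][:,:,::-1]);return c,o
E
python3 - <<'E'
from h import *
print(toolR(sensors.get_obs()).round(3))
a=cv2.imread("pics/scene0.png")[190:320,260:500];cv2.imwrite("pics/sc1.png",cv2.resize(a,None,fx=3.3,fy=3.3,interpolation=2))
a=cv2.imread("pics/side0.png")[200:430,200:430];cv2.imwrite("pics/si1.png",cv2.resize(a,None,fx=2.6,fy=2.6,interpolation=2))
a=cv2.imread("pics/wrist0.png")[70:390,280:520];cv2.imwrite("pics/w1.png",cv2.resize(a,None,fx=1.8,fy=1.8,interpolation=2))
E
```

```text
[[-0.002 -1.     0.   ]
 [-0.     0.     1.   ]
 [-1.     0.002 -0.   ]]
```

View pics/sc1.png

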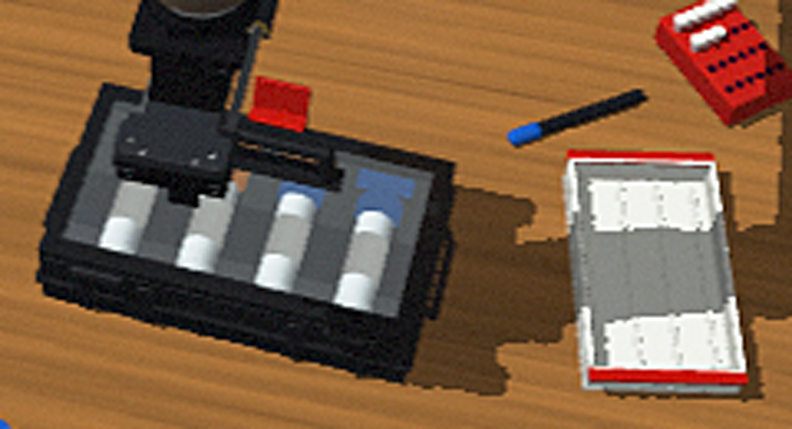

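View pics/si1.png

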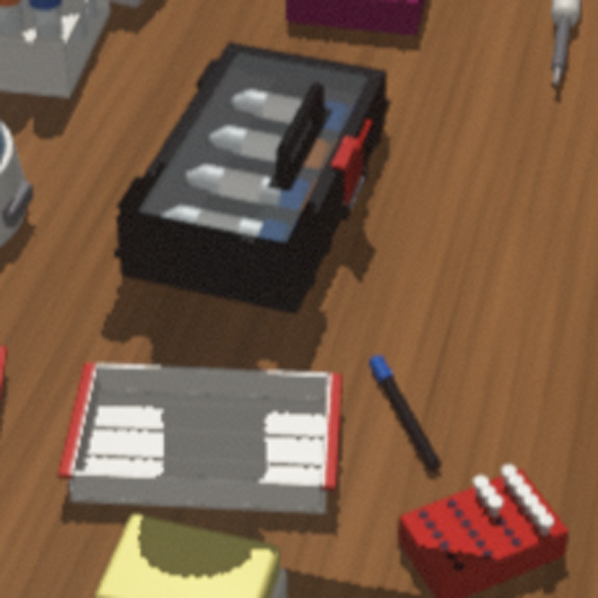

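View pics/w1.png

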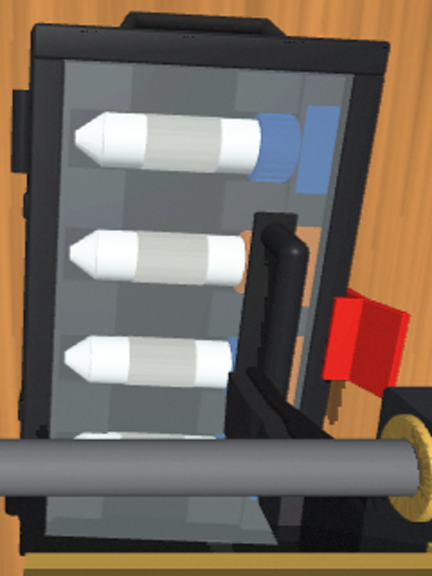

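```bash
cat > fit.py <<'E'
from h import *
from scipy.optimize import least_squares
C={}
o=sensors.get_obs()
for n in ("scene","side","wrist"): c=cams.capture(n); C[n]=(c["intrinsics"],ext(c,o))
def fit(obs,p0):
    def f(p): return np.concatenate([(proj(*C[n],pose2(p,P))[0]-uv) for n,P,uv in obs])
    r=least_squares(f,p0,loss="soft_l1"); print(r.x.round(4)); print(f(r.x).reshape(-1,2).round(1).tolist()); return r.x
h=.072
a,b,c,d=[-.085,-.148,h],[-.085,.148,h],[.085,.148,h],[.085,-.148,h]
fit([("wrist",d,(297.8,83.9)),("wrist",a,(495,93.5)),("scene",a,(291.2,215.8)),("scene",b,(397.9,238.5)),
("side",d,(290.4,217.3)),("side",a,(348,227.7)),("side",b,(312.3,292.3)),("side",c,(246.9,278.8))],[.6,.03,0])
h=.032
a,b,c,d=[-.1,-.06,h],[-.1,.06,h],[.1,.06,h],[.1,-.06,h]
fit([("scene",a,(432.1,237)),("scene",b,(477.3,237.6)),("scene",c,(486.4,304.5)),("scene",d,(437.9,305.8)),
("side",d,(234.6,340.4)),("side",a,(330.8,343.8)),("side",b,(326.9,387.3)),("side",c,(224.2,382.3))],[.6,.35,0])
E
python3 fit.py
```

```text
[ 0.568   0.0286 -0.0483]
[[-0.9, -0.5], [1.1, 0.5], [-0.8, -1.9], [0.2, 0.0], [-3.3, -1.9], [0.3, -1.2], [1.0, 6.0], [-3.6, 4.6]]
[0.5211 0.3496 0.1979]
[[0.5, -0.1], [-0.5, 0.4], [0.0, -1.7], [1.0, -4.2], [0.3, -0.8], [-3.6, -0.1], [-2.7, -0.1], [0.6, 0.1]]
```

```bash
python3 -m pendant '60 0.2 0.3 0.08 1.4 0 0; 30 0.4 0.6 0.16 2.8 0 0; 0 0.6 0.9 0.24 4.2 0 0; 0 0.8 1.2 0.32 5.6 0 0; 0 1 1.6 0.4 7 0 0; 0 1.2 2 0.5 8.4 0 0; 0 1.4 2.4 0.6 9.8 0 0; 0 1.6 2.8 0.7 11.2 0 0; 0 1.6 3.1 0.75 12.6 0 0; 0 1.6 3.1 0.75 14 0 0' 20; python3 -m pendant '0 0 0 0 1.4 0 0; 0 0 0 0 1.5 0 0; 0 0 0 0 1.5 0 0'
python3 - <<'E'
from h import *
c,o=shot("wrist","w2");print(o["tcp_pos"],toolR(o).round(3))
K=c["intrinsics"];E=ext(c,o)
p=[.568,.0286,-.0483]
im=cv2.imread("pics/w2.png")
for P in [[-.093,0,.09],[-.041,0,.104],[-.041,.05,.104],[-.041,-.05,.104],[-.085,.148,.072],[-.085,-.148,.072],[.085,.148,.072],[.085,-.148,.072],[-.093,.023,.101],[-.093,-.023,.101]]:
    q=proj(K,E,pose2(p,P))[0];cv2.drawMarker(im,tuple(int(round(v)) for v in q),(0,255,0),0,10)
cv2.imwrite("pics/w2m.png",im)
E
```

```text
clock: 1.3
tcp_pos: [0.4995, 0.03, 0.3406]
orientation: [0.706, -0.035, 0.707, 0.035]
ft_force: [0.4, 0.1, -0.3]
opening: 0.015
clock: 1.6
tcp_pos: [0.501, 0.03, 0.3408]
orientation: [0.707, 0.018, 0.707, -0.018]
ft_force: [-0.3, -0.4, -0.2]
opening: 0.0015
[0.50100824 0.03003938 0.34080813] [[ 0.     0.05   0.999]
 [ 0.     0.999 -0.05 ]
 [-1.     0.     0.   ]]
```

View pics/w2m.png

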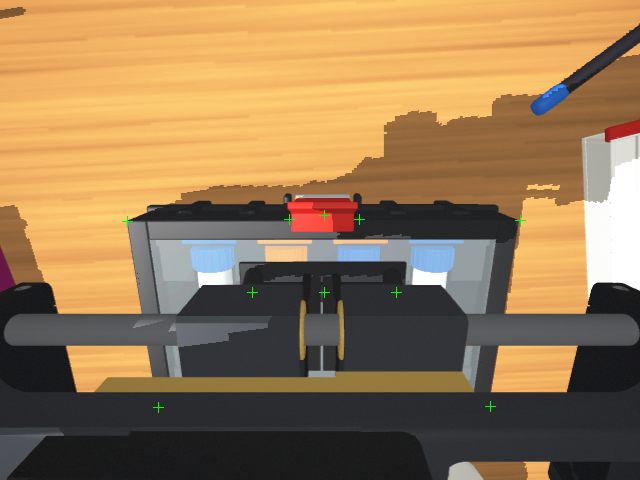

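```bash
python3 - <<'E'
from h import *
c=cams.capture("wrist");o=dict(tcp_pos=[0.6248,0.00006,.40365],orientation=[ 0.49946058,-0.49944448,0.50059752,0.50049622])
K=c["intrinsics"];E=ext(c,o)
p=[.568,.0286,-.0483]
im=cv2.imread("pics/wrist0.png")
for P in [[-.041,0,.104],[-.041,.05,.104],[-.041,-.05,.104],[-.041,-.05,.072],[-.085,.148,.072],[-.085,-.148,.072],[.085,.148,.072],[.085,-.148,.072],[-.093,.023,.101],[-.093,-.023,.101],[-.093,-.023,.075]]:
    q=proj(K,E,pose2(p,P))[0];cv2.drawMarker(im,tuple(int(round(v)) for v in q),(0,255,0),0,8)
cv2.imwrite("pics/w1m.png",cv2.resize(im[70:390,280:520],None,fx=1.8,fy=1.8))
c,o=shot("side","s2");K=c["intrinsics"];E=ext(c,o)
for uv in [(237,437),(303,462),(310,428),(250,402)]: print(ray(K,E,uv,.075))
print("reagent",[ray(K,E,uv,.07) for uv in [(403,155),(425,155)]])
im=cv2.imread("pics/s2.png")
for P in [[-.041,.05,.104],[-.041,-.05,.104],[-.085,.148,.072],[-.085,-.148,.072],[.085,.148,.072],[.085,-.148,.072],[-.093,.023,.101],[-.093,-.023,.101]]:
    q=proj(K,E,pose2(p,P))[0];cv2.drawMarker(im,tuple(int(round(v)) for v in q),(0,255,0),0,8)
cv2.imwrite("pics/s2m.png",cv2.resize(im[180:470,200:430],None,fx=2,fy=2))
E
```

```text
[0.52264599 0.57280733 0.075     ]
[0.39659389 0.59122573 0.075     ]
[0.40358832 0.52148778 0.075     ]
[0.52690069 0.49419707 0.075     ]
reagent [array([ 0.39705707, -0.54357499,  0.07      ]), array([ 0.33063509, -0.56140977,  0.07      ])]
```

View pics/w1m.png

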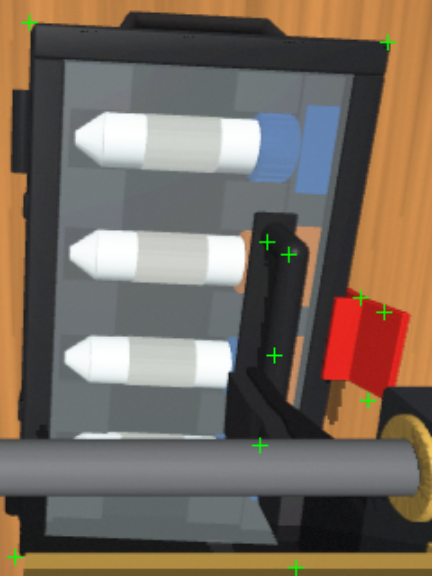

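View pics/s2m.png

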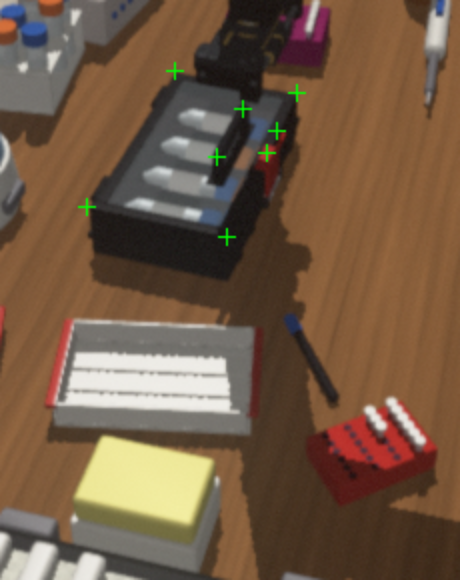

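```bash
python3 -m pendant '0 0.6 0 -0.05 0 0 0; 0 1.2 0 -0.05 0 0 0; 0 1.6 0 -0.05 0 0 0; 0 1.85 0 -0.05 0 0 0; 0 1.85 0 -0.05 0 0 0';  python3 -m pendant '0 0 0 -0.15 0 0 0; 0 0 0 -0.3 0 0 0; 0 0 0 -0.45 0 0 0; 0 0 0 -0.6 0 0 0; 0 0 0 -0.75 0 0 0; 0 0 0 -0.9 0 0 0; 0 0 0 -1.05 0 0 0; 0 0 0 -1.2 0 0 0; 0 0 0 -1.2 0 0 0'
python3 - <<'E'
from h import *
shot("wrist","w3");shot("side","s3")
a=cv2.imread("pics/s3.png")[180:470,200:430];b=cv2.imread("pics/w3.png")
cv2.imwrite("pics/m3.png",np.hstack([cv2.resize(a,(380,480)),cv2.resize(b,(420,315))[:, :] if 0 else cv2.copyMakeBorder(cv2.resize(b,(420,315)),0,165,0,0,0)]))
E
```

```text
clock: 2.25
tcp_pos: [0.4987, 0.03, 0.2655]
orientation: [0.706, 0.018, 0.708, -0.019]
ft_force: [0.3, 0.1, 0.3]
opening: 0.0006
clock: 3.15
tcp_pos: [0.45, 0.0326, 0.2667]
orientation: [0.706, 0.018, 0.707, -0.019]
ft_force: [1.1, -0.2, 1.9]
opening: 0.0003
```

View pics/m3.png

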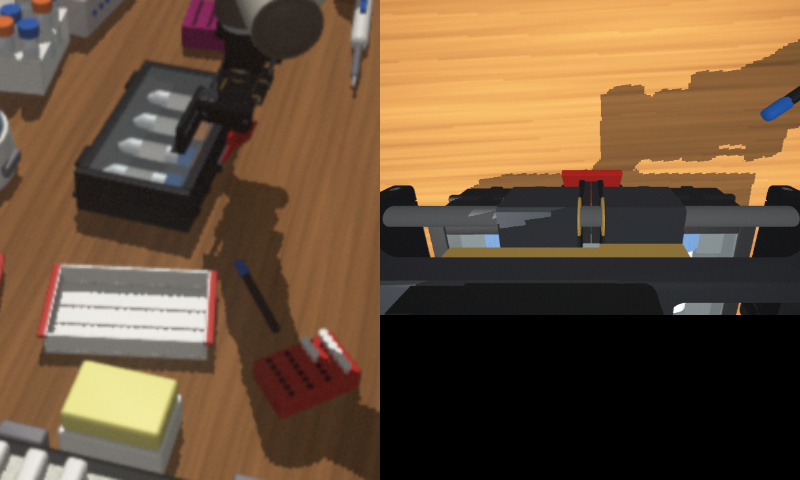

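```bash
python3 -m pendant '0 0 0 0.2 0 0 0; 0 -1 0 0.3 0 0 0; 10 -2 0 0.6 -1.4 0 0; 20 -2.3 0 1 -2.8 0 0; 30 -2.3 0 1.4 -4.2 0 0; 40 -2.3 0 1.7 -5.6 0 0; 40 -2.3 0.05 1.93 -7 0 0; 40 -2.3 0.05 1.93 -8.4 0 0; 40 -2.3 0.05 1.93 -9.8 0 0; 40 -2.3 0.05 1.93 -11.2 0 0';python3 -m pendant '40 0 0 0 -1.4 0 0;40 0 0 0 -2.8 0 0;40 0 0 0 -3.8 0 0;40 0 0 0 -3.8 0 0' 
python3 - <<'E'
from h import *
c,o=shot("wrist","w4");print(o["tcp_pos"],toolR(o).round(3),o["joint_positions"].round(3) if hasattr(o["joint_positions"],'round') else o["joint_positions"])
E
```

```text
clock: 4.25
tcp_pos: [0.5285, 0.0303, 0.3578]
orientation: [0.597, -0.377, 0.599, 0.378]
ft_force: [0.7, -0.2, 1.0]
opening: 0.0396
clock: 4.65
tcp_pos: [0.5284, 0.0304, 0.358]
orientation: [0.512, -0.486, 0.514, 0.487]
ft_force: [0.3, 0.1, -0.3]
opening: 0.0402
[0.52840572 0.03035785 0.35797157] [[-0.002 -0.999  0.053]
 [-0.001  0.053  0.999]
 [-1.     0.002 -0.001]] [ 0.364  0.264 -0.295 -0.    -1.014 -0.417]
```

View pics/w4.png

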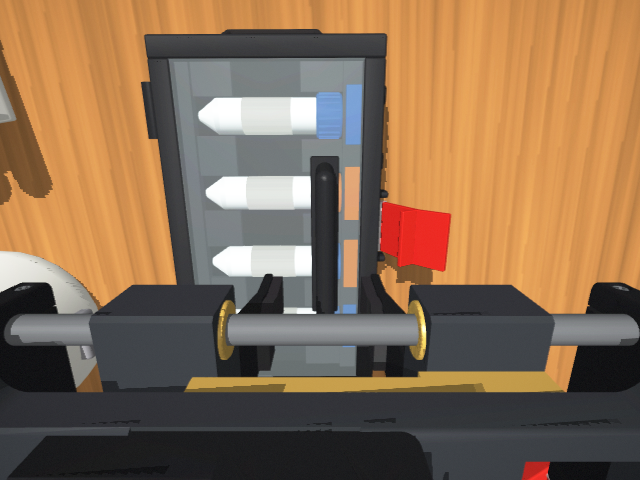

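```bash
python3 -m pendant '40 0.8 0 0 0 0 0; 40 1.6 0 0 0 0 0; 40 2 0 0 0 0 0; 40 2.18 0 0 0 0 0;40 2.18 0 0 0 0 0; 25 2.18 0 0 0 0 0; 10 2.18 0 0 0 0 0;5 2.18 0 0 0 0 0; 5 2.18 0 0 0 0 0; 5 2.18 0 0 0 0 0' 15
python3 - <<'E'
from h import *
o=sensors.get_obs();print(o["tcp_pos"],toolR(o).round(3),o["ft_force"])
Rt=toolR(o);p=np.array([.568,.0286,-.0483])
t0=np.array(o["tcp_pos"])
g0=np.array([-.041,0,.104])  # nominal
G=t0+.164*Rt[:,0];print("grasp",G, "in case", pose2([0,0,-p[2]],[*(G-[p[0],p[1],0])]) )
for deg in range(0,91,6):
    th=np.radians(deg);
    r=np.array([.13,.042]);a0=np.array([-r[0],r[1]])
    # rotate about +y by th : hinge-relative x,z
    x=-.13*np.cos(th)+.042*np.sin(th); z=.13*np.sin(th)+.042*np.cos(th)
    dx,dz=x+.13,z-.042
    print(deg,"bar shift mm",round(dx*1e3),round(dz*1e3))
E
```

```text
clock: 5.7
tcp_pos: [0.5264, 0.0304, 0.2716]
orientation: [0.511, -0.485, 0.515, 0.488]
ft_force: [-7.0, 1.7, 5.4]
opening: 0.0133
[0.52639698 0.03040689 0.27164146] [[-0.006 -0.999  0.053]
 [-0.001  0.053  0.999]
 [-1.     0.006 -0.001]] [-7.04392955  1.74361804  5.37948657]
grasp [0.52542382 0.03030026 0.10764438] in case [[-0.04260862 -0.00035735  0.10764438]]
0 bar shift mm 0 0
6 bar shift mm 5 13
12 bar shift mm 12 26
18 bar shift mm 19 38
24 bar shift mm 28 49
30 bar shift mm 38 59
36 bar shift mm 50 68
42 bar shift mm 61 76
48 bar shift mm 74 83
54 bar shift mm 88 88
60 bar shift mm 101 92
66 bar shift mm 115 94
72 bar shift mm 130 95
78 bar shift mm 144 94
84 bar shift mm 158 92
90 bar shift mm 172 88
```

```bash
python3 - <<'E'
import numpy as np
for th0,phi0 in ((0,0),(54,16.2)):
  def pos(d,f):
    th,ph=np.radians([d,f]); L=.1676
    return np.array([-.13*np.cos(th)+.042*np.sin(th)+L*np.sin(ph), .13*np.sin(th)+.042*np.cos(th)+L*np.cos(ph)])
  b=pos(th0,phi0);f0=np.radians(phi0)
  for k in range(1,11):
    d=th0+6*k if th0==0 else th0+5*k
    f=phi0+(d-th0)*.3
    v=pos(d,f)-b
    down=np.array([-np.sin(f0),-np.cos(f0)]); ty=np.array([-np.cos(f0),np.sin(f0)])
    print(d,round(f,1),"tx %.2f ty %.2f rz %.2f"%(v@down/.04,v@ty/.04,(f-phi0)/6))
E
```

```text
6 1.8 tx -0.33 ty -0.26 rz 0.30
12 3.6 tx -0.64 ty -0.55 rz 0.60
18 5.4 tx -0.93 ty -0.88 rz 0.90
24 7.2 tx -1.20 ty -1.23 rz 1.20
30 9.0 tx -1.43 ty -1.62 rz 1.50
36 10.8 tx -1.64 ty -2.02 rz 1.80
42 12.6 tx -1.80 ty -2.45 rz 2.10
48 14.4 tx -1.94 ty -2.90 rz 2.40
54 16.2 tx -2.03 ty -3.36 rz 2.70
60 18.0 tx -2.08 ty -3.83 rz 3.00
59 17.7 tx -0.16 ty -0.36 rz 0.25
64 19.2 tx -0.29 ty -0.74 rz 0.50
69 20.7 tx -0.39 ty -1.12 rz 0.75
74 22.2 tx -0.47 ty -1.52 rz 1.00
79 23.7 tx -0.51 ty -1.92 rz 1.25
84 25.2 tx -0.53 ty -2.32 rz 1.50
89 26.7 tx -0.52 ty -2.73 rz 1.75
94 28.2 tx -0.49 ty -3.14 rz 2.00
99 29.7 tx -0.42 ty -3.54 rz 2.25
104 31.2 tx -0.32 ty -3.93 rz 2.50
```

```bash
python3 -m pendant '5 -0.33 -0.26 0 0 0 0.3; 5 -0.64 -0.55 0 0 0 0.6; 5 -0.93 -0.88 0 0 0 0.9; 5 -1.2 -1.23 0 0 0 1.2'; python3 - <<'E'
from h import *
o=sensors.get_obs();print(o["ft_force"],o["moment"],o["opening"],o["joint_positions"])
shot("side","s5");a=cv2.imread("pics/s5.png")[180:400,200:430];cv2.imwrite("pics/s5c.png",cv2.resize(a,None,fx=2.5,fy=2.5))
E
```

```text
clock: 6.1
tcp_pos: [0.5747, 0.028, 0.3181]
orientation: [0.478, -0.45, 0.546, 0.521]
ft_force: [-6.7, 2.7, -1.1]
opening: 0.0137
[-6.73649624  2.6692694  -1.07008792] [ 0.57584777  1.84000853 -0.09725404] 0.013697490383455583 [ 0.3184686   0.40517585 -0.17488652 -0.05525273 -1.12149414 -0.34477774]
```

View pics/s5c.png

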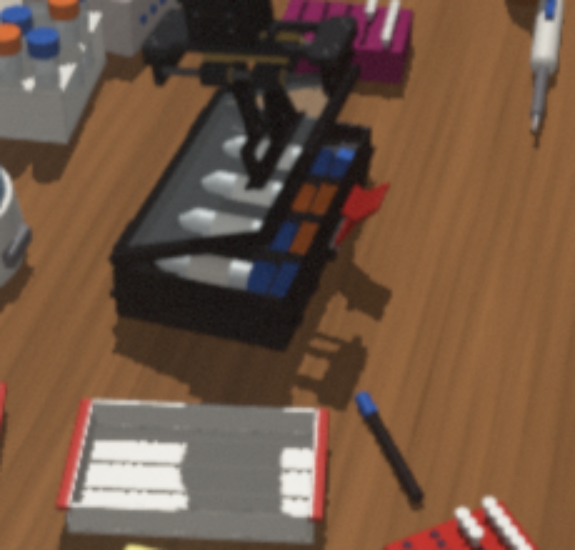

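```bash
cat > arc.py <<'E'
import numpy as np,sys
th0,phi0,step,ratio,n=map(float,sys.argv[1:6])
def pos(d,f):
    th,ph=np.radians([d,f]); L=.1676
    return np.array([-.13*np.cos(th)+.042*np.sin(th)+L*np.sin(ph), .13*np.sin(th)+.042*np.cos(th)+L*np.cos(ph)])
b=pos(th0,phi0);f0=np.radians(phi0)
for k in range(1,int(n)+1):
    d=th0+step*k;f=phi0+(d-th0)*ratio
    v=pos(d,f)-b
    down=np.array([-np.sin(f0),-np.cos(f0)]); ty=np.array([-np.cos(f0),np.sin(f0)])
    print(d,round(f,1),"%.2f %.2f rz %.2f"%(v@down/.04,v@ty/.04,(f-phi0)/6))
E
python3 arc.py 24 7.2 6.6 .3 10
```

```text
30.6 9.2 -0.31 -0.39 rz 0.33
37.2 11.2 -0.58 -0.81 rz 0.66
43.8 13.1 -0.81 -1.26 rz 0.99
50.4 15.1 -1.01 -1.73 rz 1.32
57.0 17.1 -1.15 -2.23 rz 1.65
63.599999999999994 19.1 -1.25 -2.75 rz 1.98
70.19999999999999 21.1 -1.31 -3.27 rz 2.31
76.8 23.0 -1.31 -3.80 rz 2.64
83.4 25.0 -1.26 -4.33 rz 2.97
90.0 27.0 -1.16 -4.86 rz 3.30
```

```bash
python3 -m pendant '5 -0.31 -0.39 0 0 0 0.33; 5 -0.58 -0.81 0 0 0 0.66; 5 -0.81 -1.26 0 0 0 0.99; 5 -1.01 -1.73 0 0 0 1.32; 5 -1.15 -2.23 0 0 0 1.65'; python3 -m pendant '5 0 0 0 0 0 0'; python3 - <<'E'
from h import *
o=sensors.get_obs();print(o["ft_force"],o["moment"],o["opening"],o["joint_positions"])
E
python3 arc.py 57 17.1 6.6 .3 5
```

```text
clock: 6.65
tcp_pos: [0.6697, 0.0233, 0.3573]
orientation: [0.431, -0.403, 0.581, 0.56]
ft_force: [-9.1, 4.3, 13.3]
opening: 0.0134
clock: 6.75
tcp_pos: [0.672, 0.023, 0.358]
orientation: [0.433, -0.405, 0.58, 0.558]
ft_force: [-5.3, 1.0, 14.3]
opening: 0.013
[-5.34090333  0.98259881 14.31760074] [ 0.33970355  2.06342331 -0.02886553] 0.013045734356886609 [ 0.2564523   0.56248105  0.20246473 -0.08839485 -1.4992098  -0.28839867]
63.6 19.1 -0.19 -0.49 rz 0.33
70.2 21.1 -0.33 -1.00 rz 0.66
76.8 23.0 -0.42 -1.52 rz 0.99
83.4 25.0 -0.47 -2.05 rz 1.32
90.0 27.0 -0.46 -2.59 rz 1.65
```

```bash
python3 -m pendant '5 -0.25 -0.49 0 0 0 0.33; 5 -0.4 -1 0 0 0 0.66; 5 -0.5 -1.52 0 0 0 0.99; 5 -0.55 -2.05 0 0 0 1.32; 5 -0.55 -2.59 0 0 0 1.65; 5 -0.55 -2.59 0 0 0 1.65'; python3 - <<'E'
from h import *
o=sensors.get_obs();print(o["ft_force"],o["moment"],o["opening"],o["joint_positions"])
shot("side","s6");a=cv2.imread("pics/s6.png")[80:400,150:430];cv2.imwrite("pics/s6c.png",cv2.resize(a,None,fx=1.8,fy=1.8))
E
```

```text
clock: 7.35
tcp_pos: [0.7788, 0.0172, 0.3448]
orientation: [0.385, -0.354, 0.613, 0.592]
ft_force: [2.9, -2.1, 2.7]
opening: 0.0136
[ 2.85314982 -2.06157812  2.67883528] [-0.52079713 -1.38307876  0.26508993] 0.013645552358151741 [ 0.20842729  0.80825505  0.62627316 -0.12014158 -1.84304084 -0.2666825 ]
```

View pics/s6c.png

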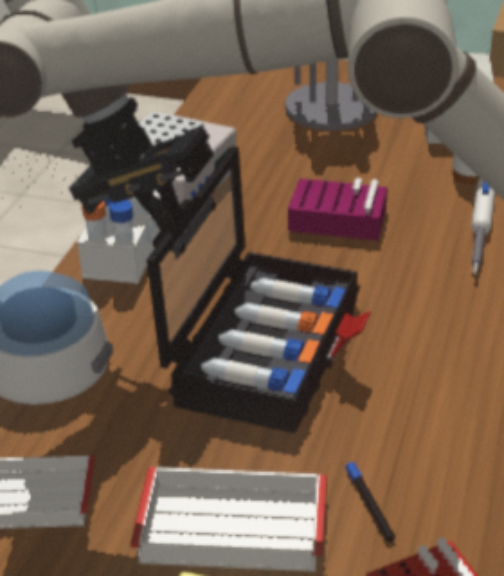

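```bash
python3 -m pendant '25 0 0 0 0 0 0; 25 0 0 0 0 0 0; 25 -0.5 0 0 0 0 0; 25 -1 0 0 0 0 0; 25 -1.4 0 0 0 0 0; 25 -2.1 0.36 0 0 0 0; 30 -2.8 0.8 0 0 0 0; 40 -3.5 1.15 0 0 0 0; 50 -3.5 1.15 0 0 0 0'; python3 - <<'E'
from h import *
o=sensors.get_obs();print(o["ft_force"],o["joint_positions"])
print(toolR(o).round(3))
c,o=shot("side","s7");K=c["intrinsics"];E=ext(c,o)
p=[.568,.0286,-.0483]
im=cv2.imread("pics/s7.png")
for P in [[-.085,.148,.06],[-.085,-.148,.06],[.085,.148,.06],[.085,-.148,.06],[-.003,.032,.0365],[.089,.148,.236],[.089,-.148,.236]]:
    q=proj(K,E,pose2(p,P))[0];cv2.drawMarker(im,tuple(int(round(v)) for v in q),(0,255,0),0,8)
cv2.imwrite("pics/s7c.png",cv2.resize(im[80:400,150:430],None,fx=2,fy=2)[:600])
E
```

```text
clock: 8.3
tcp_pos: [0.798, 0.0161, 0.4966]
orientation: [0.388, -0.356, 0.61, 0.591]
ft_force: [-0.6, -0.1, 0.8]
opening: 0.0391
[-0.62497214 -0.06395277  0.82630701] [ 0.20178829  0.84470518  1.07081879 -0.14435084 -2.2405073  -0.31802496]
[[-0.445 -0.894  0.052]
 [ 0.024  0.046  0.999]
 [-0.895  0.446  0.001]]
```

View pics/s7c.png

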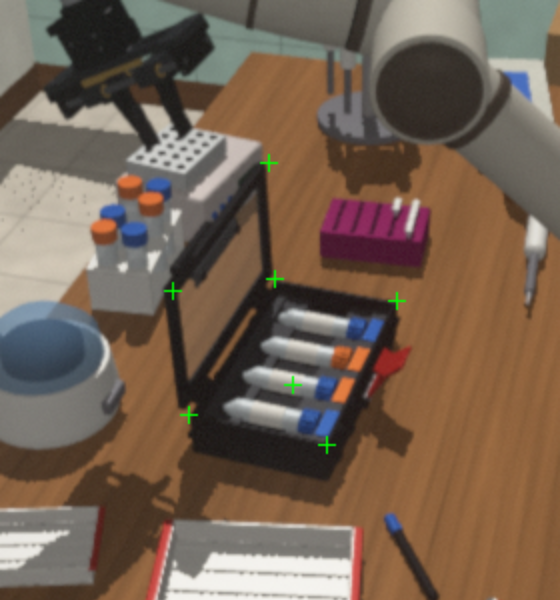

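```bash
cat >> h.py <<'E'
def plan(target,Rtgt,o=None):
    o=o or sensors.get_obs();Rt=toolR(o)
    s=Rt.T@(np.array(target)-np.array(o["tcp_pos"]))/.04
    w=R.from_matrix(Rt.T@Rtgt).as_rotvec()*180/np.pi/6
    print("shift",s.round(2),"turn",w.round(2),"rows",np.linalg.norm(w)*6/8.59,np.linalg.norm(s)*40/50)
def downR(yaw): # jaws along local y, tool z along local x (yaw of local x in world)
    c,s=np.cos(yaw),np.sin(yaw);return np.array([[0,-s,c],[0,c,s],[-1,0,0]])
CASE=np.array([.568,.0286,-.0483]);TRAY=np.array([.5211,.3496,.1979])
E
python3 - <<'E'
from h import *
t=pose2(CASE,[-.003,.032,.47])[0];print(t)
plan(t,downR(CASE[2]))
E
```

```text
[0.5665485  0.06070752 0.47      ]
shift [3.15 4.96 0.8 ] turn [14.67 -3.47 -3.5 ] rows 10.811401963213413 4.746451004034535
```

```bash
python3 -m pendant '50 0.32 0.5 0.08 1.33 -0.32 -0.32; 50 0.63 1 0.16 2.67 -0.63 -0.64; 50 0.95 1.5 0.24 4 -0.95 -0.96; 50 1.26 2 0.32 5.33 -1.26 -1.27; 50 1.58 2.5 0.4 6.67 -1.58 -1.6; 50 1.9 3 0.48 8 -1.9 -1.9; 50 2.2 3.5 0.56 9.33 -2.2 -2.23; 50 2.52 4 0.64 10.67 -2.52 -2.55; 50 2.84 4.5 0.72 12 -2.84 -2.86; 50 3.15 4.96 0.8 13.3 -3.15 -3.18'
python3 - <<'E'
from h import *
t=pose2(CASE,[-.003,.032,.34])[0];plan(t,downR(CASE[2]))
E
```

```text
clock: 9.35
tcp_pos: [0.5653, 0.0605, 0.4664]
orientation: [0.692, -0.02, 0.72, 0.043]
ft_force: [1.0, -0.2, 0.6]
opening: 0.0497
shift [ 3.15 -0.11  0.15] turn [ 1.31 -0.39 -0.31] rows 0.9793034938794508 2.5277662907846636
```

```bash
python3 -m pendant '50 1 -0.03 0.05 0.7 -0.2 -0.15; 50 2 -0.07 0.1 1.3 -0.39 -0.31; 50 2.9 -0.1 0.15 1.3 -0.39 -0.31; 50 3.15 -0.1 0.15 1.3 -0.39 -0.31; 50 3.15 -0.1 0.15 1.3 -0.39 -0.31'
python3 - <<'E'
from h import *
c,o=shot("wrist","w8");print(o["tcp_pos"],toolR(o).round(3))
K=c["intrinsics"];E=ext(c,o);im=cv2.imread("pics/w8.png")
for P in [[-.003,.032,.0365],[-.062,.032,.0365],[.056,.032,.0365],[-.074,.032,.046],[-.085,.148,.06],[-.085,-.148,.06],[-.003,-.032,.0365],[-.003,.096,.0365]]:
    q=proj(K,E,pose2(CASE,P))[0];cv2.drawMarker(im,tuple(int(round(v)) for v in q),(0,255,0),0,8)
G=np.array(o["tcp_pos"])+.164*toolR(o)[:,0]
cv2.imwrite("pics/w8m.png",im)
E
```

```text
clock: 9.85
tcp_pos: [0.568, 0.0611, 0.3398]
orientation: [0.706, 0.014, 0.708, -0.015]
ft_force: [0.6, 0.0, 0.1]
opening: 0.0498
[0.56795671 0.06106021 0.33981264] [[-0.003  0.041  0.999]
 [-0.001  0.999 -0.041]
 [-1.    -0.001 -0.003]]
```

View pics/w8m.png

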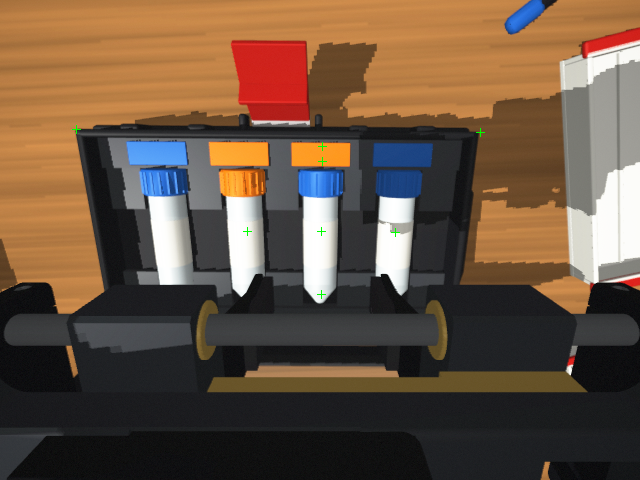

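```bash
python3 - <<'E'
from h import *
t=pose2(CASE,[.004,.032,.0365+.008+.164])[0];print(t);plan(t,downR(CASE[2]))
E
```

```text
[0.57354033 0.06036956 0.2085    ]
shift [ 3.33 -0.02  0.11] turn [ 0.07  0.01 -0.  ] rows 0.050743231542735606 2.6694776754536225
```

```bash
python3 -m pendant '50 0.9 -0.02 0.1 0 0 0; 50 1.8 -0.02 0.1 0 0 0; 50 2.5 -0.02 0.1 0 0 0; 50 3 -0.02 0.1 0 0 0; 50 3.25 -0.02 0.1 0 0 0; 50 3.33 -0.02 0.1 0 0 0; 50 3.33 -0.02 0.1 0 0 0'
python3 - <<'E'
from h import *
c,o=shot("wrist","w9");print(o["tcp_pos"],o["ft_force"])
E
```

```text
clock: 10.6
tcp_pos: [0.5737, 0.0607, 0.2098]
orientation: [0.708, 0.015, 0.705, -0.014]
ft_force: [0.2, -0.2, 0.9]
opening: 0.0499
[0.57371384 0.06067055 0.20978182] [ 0.20974602 -0.23135848  0.93758959]
```

View pics/w9.png

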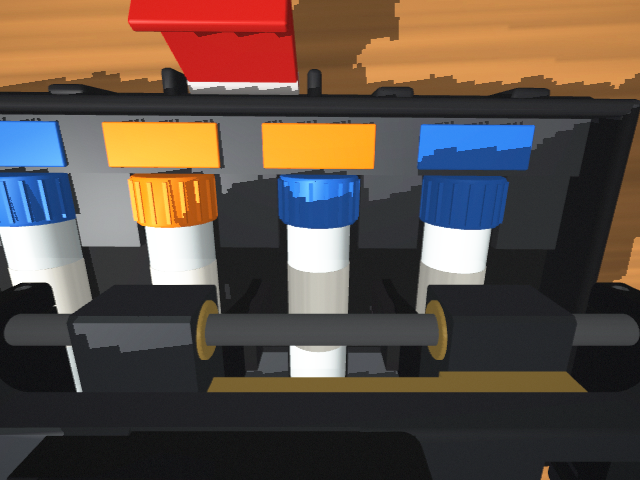

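Fingers straddle the mismatched tube (blue cap at col 320, orange tag). Close and lift a little.

```bash
python3 -m pendant '20 0 0 0 0 0 0; 20 0 0 0 0 0 0; 20 0 0 0 0 0 0; 20 0 0 0 0 0 0; 20 0 0 0 0 0 0; 20 -0.3 0 0 0 0 0; 20 -0.8 0 0 0 0 0; 20 -1.5 0 0 0 0 0; 20 -2.3 0 0 0 0 0; 20 -2.8 0 0 0 0 0' 15
python3 - <<'E'
from h import *
c,o=shot("wrist","w10");print(o["tcp_pos"],o["ft_force"])
t=pose2(TRAY,[0,0,.33])[0];print(t);plan(t,downR(TRAY[2]));
E
```

```text
clock: 11.65
tcp_pos: [0.5729, 0.0605, 0.3236]
orientation: [0.709, 0.015, 0.705, -0.014]
ft_force: [0.1, 0.8, -0.8]
opening: 0.0286
[0.57289086 0.06051886 0.32363219] [ 0.10648993  0.80794054 -0.7956689 ]
[0.5211 0.3496 0.33  ]
shift [-0.07  7.16 -1.6 ] turn [-2.27  0.1  -0.02] rows 1.5899717518197558 5.873481800445271
```

View pics/w10.png

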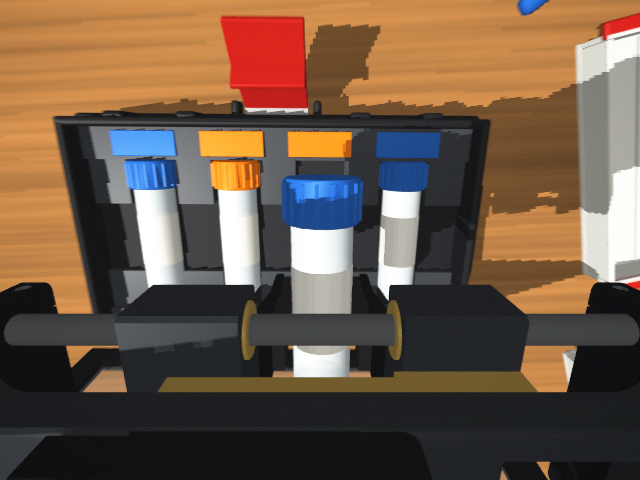

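```bash
python3 -m pendant '20 -0.1 0.5 -0.1 -0.2 0 0; 20 -0.1 1.4 -0.3 -0.5 0 0; 20 -0.1 2.4 -0.5 -0.8 0 0; 20 -0.1 3.4 -0.75 -1.1 0 0; 20 -0.1 4.4 -1 -1.4 0 0; 20 -0.1 5.4 -1.2 -1.7 0 0; 20 -0.1 6.3 -1.4 -2 0 0; 20 -0.1 6.9 -1.55 -2.27 0 0; 20 -0.1 7.16 -1.6 -2.27 0 0; 20 -0.1 7.16 -1.6 -2.27 0 0'
python3 - <<'E'
from h import *
c,o=shot("wrist","w11");print(o["tcp_pos"],o["ft_force"])
K=c["intrinsics"];E=ext(c,o);im=cv2.imread("pics/w11.png")
for P in [[-.1,-.06,.032],[-.1,.06,.032],[.1,-.06,.032],[.1,.06,.032],[-.08,-.015,.007],[-.08,.015,.007],[-.08,.045,.007]]:
    q=proj(K,E,pose2(TRAY,P))[0];cv2.drawMarker(im,tuple(int(round(v)) for v in q),(0,255,0),0,8)
cv2.imwrite("pics/w11m.png",im)
E
```

```text
clock: 12.7
tcp_pos: [0.5202, 0.3501, 0.3244]
orientation: [0.704, -0.07, 0.703, 0.07]
ft_force: [0.2, -0.1, -1.2]
opening: 0.0284
[0.52016799 0.35010359 0.32436923] [ 0.22067238 -0.137719   -1.21091819]
```

View pics/w11m.png

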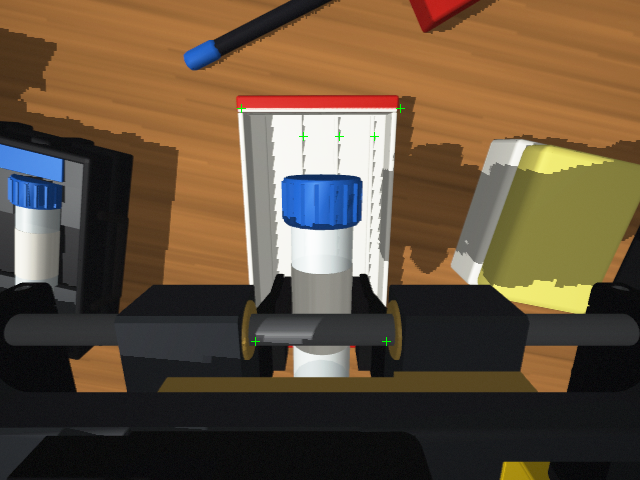

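```bash
python3 -m pendant '20 0.7 -0.03 0 0 0 0; 20 1.5 -0.03 0 0 0 0; 20 2.2 -0.03 0 0 0 0; 20 2.7 -0.03 0 0 0 0; 20 3 -0.03 0 0 0 0; 20 3.1 -0.03 0 0 0 0; 20 3.15 -0.03 0 0 0 0; 20 3.15 -0.03 0 0 0 0'
python3 - <<'E'
from h import *
c,o=shot("wrist","w12");print(o["tcp_pos"],o["ft_force"],toolR(o).round(3))
E
```

```text
clock: 13.55
tcp_pos: [0.5216, 0.348, 0.1997]
orientation: [0.705, -0.069, 0.702, 0.07]
ft_force: [-0.6, -0.7, -1.8]
opening: 0.0284
[0.5215621  0.34804535 0.19971174] [-0.56931093 -0.68353238 -1.84199403] [[ 0.003 -0.195  0.981]
 [ 0.002  0.981  0.195]
 [-1.     0.001  0.004]]
```

View pics/w12.png

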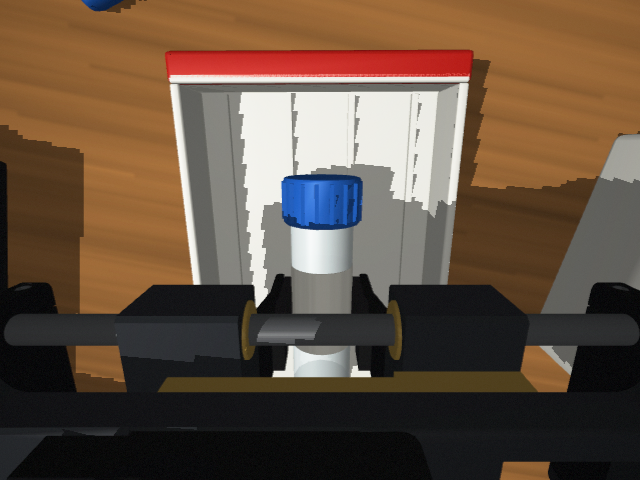

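```bash
for i in 1 2 3; do :; done; python3 -m pendant '20 0.03 0 0 0 0 0; 20 0.06 0 0 0 0 0; 20 0.08 0 0 0 0 0'; python3 -m pendant '20 0.02 0 0 0 0 0; 20 0.03 0 0 0 0 0; 20 0.03 0 0 0 0 0'
```

```text
clock: 13.9
tcp_pos: [0.5212, 0.3481, 0.1959]
orientation: [0.705, -0.069, 0.703, 0.07]
ft_force: [0.9, 0.8, -0.6]
opening: 0.0285
clock: 14.2
tcp_pos: [0.5214, 0.3482, 0.1947]
orientation: [0.705, -0.069, 0.703, 0.07]
ft_force: [0.3, 0.2, 1.4]
opening: 0.0286
```

```bash
python3 -m pendant '20 0.02 0 0 0 0 0; 20 0.02 0 0 0 0 0'; python3 -m pendant '20 0.02 0 0 0 0 0; 20 0.02 0 0 0 0 0'
```

```text
clock: 14.4
tcp_pos: [0.5215, 0.3483, 0.1939]
orientation: [0.705, -0.069, 0.703, 0.07]
ft_force: [1.4, -0.3, 2.0]
opening: 0.0284
clock: 14.6
tcp_pos: [0.5215, 0.3483, 0.1931]
orientation: [0.705, -0.069, 0.703, 0.07]
ft_force: [1.8, 0.1, 2.3]
opening: 0.0285
```

```bash
python3 -m pendant '30 0 0 0 0 0 0; 32 0 0 0 0 0 0; 36 0 0 0 0 0 0; 42 0 0 0 0 0 0; 46 0 0 0 0 0 0; 46 0 0 0 0 0 0; 46 -0.4 0 0 0 0 0; 46 -1.2 0 0 0 0 0; 46 -2.2 0 0 0 0 0; 46 -3 0 0 0 0 0'
python3 - <<'E'
from h import *
c,o=shot("wrist","w13");print(o["tcp_pos"],o["ft_force"])
E
```

```text
clock: 15.6
tcp_pos: [0.521, 0.348, 0.3149]
orientation: [0.705, -0.069, 0.702, 0.07]
ft_force: [0.3, 0.8, -1.1]
opening: 0.046
[0.52102186 0.34799657 0.3149034 ] [ 0.28929746  0.82873259 -1.0954088 ]
```

View pics/w13.png

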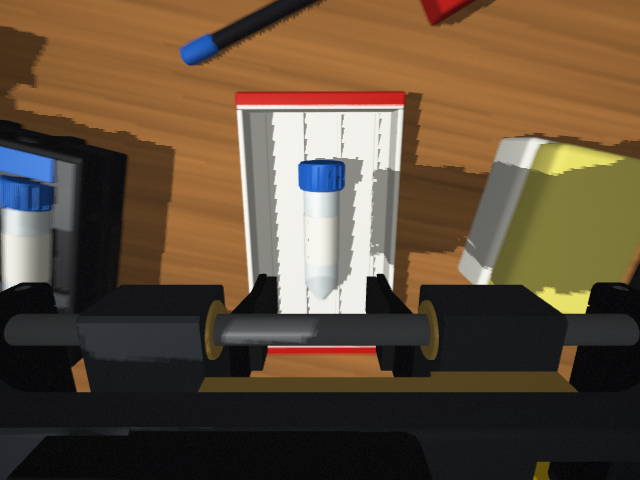

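```bash
python3 - <<'E'
from h import *
Rt=R.from_quat([-.356,.61,.591,.388]).as_matrix()
o=sensors.get_obs();plan([.798,.0161,.4966],Rt,o)
E
```

```text
shift [-4.37 -9.49  5.18] turn [-12.34   3.04   3.79] rows 9.262375179238061 9.329555720984118
```

```bash
python3 -m pendant '46 -1 0 0 -0.6 0.15 0.2; 40 -2.2 0 0 -1.5 0.36 0.45; 30 -3.3 0 0 -2.5 0.6 0.76; 25 -3.9 -0.76 0.41 -3.5 0.85 1.06; 25 -4.2 -1.7 0.93 -4.4 1.1 1.36; 25 -4.3 -2.66 1.45 -5.4 1.34 1.67; 25 -4.37 -3.6 1.97 -6.4 1.58 1.97; 25 -4.37 -4.55 2.5 -7.4 1.82 2.27; 25 -4.37 -5.5 3 -8.4 2.07 2.58; 25 -4.37 -6.45 3.52 -9.4 2.31 2.88'
python3 - <<'E'
from h import *
Rt=R.from_quat([-.356,.61,.591,.388]).as_matrix()
o=sensors.get_obs();plan([.798,.0161,.4966],Rt,o)
E
```

```text
clock: 16.65
tcp_pos: [0.7098, 0.1206, 0.4877]
orientation: [0.484, -0.298, 0.665, 0.485]
ft_force: [1.1, 0.5, 0.5]
opening: 0.0246
shift [-1.18 -2.75 -1.67] turn [-2.94  0.65  0.82] rows 2.181802630932691 2.740661203427992
```

```bash
python3 -m pendant '25 -0.4 -0.8 -0.5 -0.98 0.21 0.27; 25 -0.8 -1.7 -1 -1.96 0.43 0.54; 25 -1.1 -2.4 -1.45 -2.94 0.65 0.82; 25 -1.18 -2.75 -1.67 -2.94 0.65 0.82; 25 -1.18 -2.75 -1.67 -2.94 0.65 0.82'
python3 - <<'E'
from h import *
c,o=shot("wrist","w14");print(o["tcp_pos"],o["orientation"])
plan([.7788,.0172,.3448],R.from_quat([-.354,.613,.592,.385]).as_matrix(),o)
E
```

```text
clock: 17.15
tcp_pos: [0.7988, 0.0148, 0.493]
orientation: [0.389, -0.353, 0.613, 0.589]
ft_force: [-0.2, 0.2, -0.6]
opening: 0.0252
[0.79879065 0.01476491 0.49303106] [ 0.38937529 -0.35338429  0.61319321  0.58949175]
shift [ 3.54 -1.21  0.04] turn [-0.07  0.04  0.06] rows 0.0678133433581917 2.991855757192983
```

View pics/w14.png

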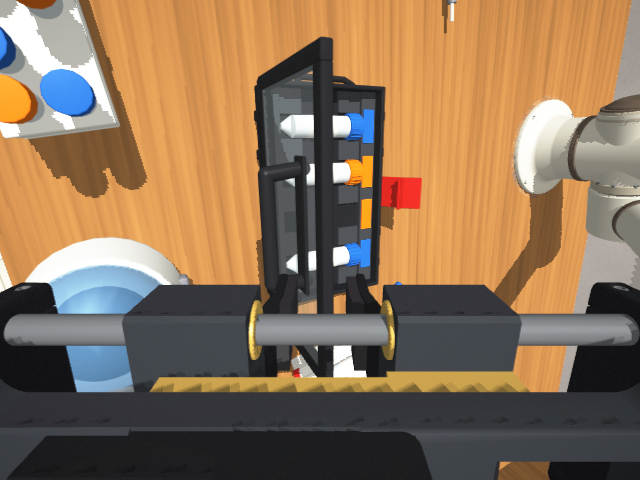

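```bash
python3 -m pendant '25 0.6 -0.4 0.02 0 0 0; 25 1.2 -0.9 0.04 0 0 0; 25 1.8 -1.2 0.04 0 0 0; 25 2.1 -1.21 0.04 0 0 0; 25 2.1 -1.21 0.04 0 0 0'
python3 - <<'E'
from h import *
c,o=shot("wrist","w15");print(o["tcp_pos"],o["orientation"],o["ft_force"])
plan([.7788,.0172,.3448],R.from_quat([-.354,.613,.592,.385]).as_matrix(),o)
shot("side","s15");shot("scene","c15")
a=cv2.imread("pics/s15.png")[80:360,160:420];b=cv2.imread("pics/c15.png")[120:320,220:420]
cv2.imwrite("pics/m15.png",np.hstack([cv2.resize(a,(400,431)),cv2.resize(b,(400,431))]))
E
```

```text
clock: 17.7
tcp_pos: [0.802, 0.0202, 0.3986]
orientation: [0.388, -0.355, 0.612, 0.591]
ft_force: [0.0, -0.4, 0.6]
opening: 0.0249
[0.80198754 0.02024506 0.39857034] [ 0.38761695 -0.3548778   0.61218689  0.59079782] [ 0.0352802  -0.38020093  0.64894837]
shift [ 1.46 -0.09 -0.11] turn [-0.02  0.02  0.05] rows 0.041576846020833245 1.1727205935315026
```

View pics/w15.png

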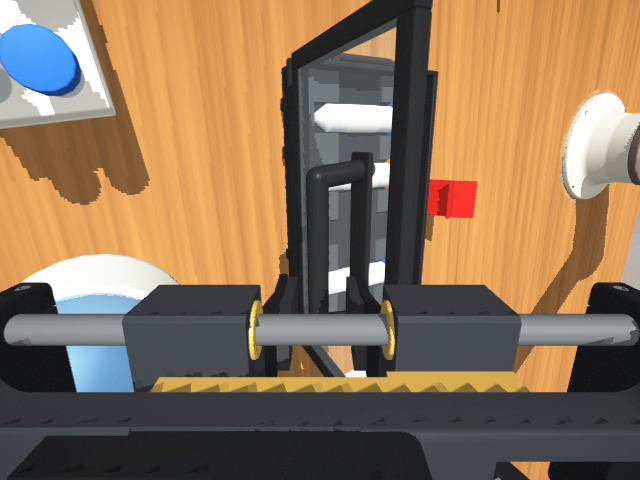

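View pics/m15.png

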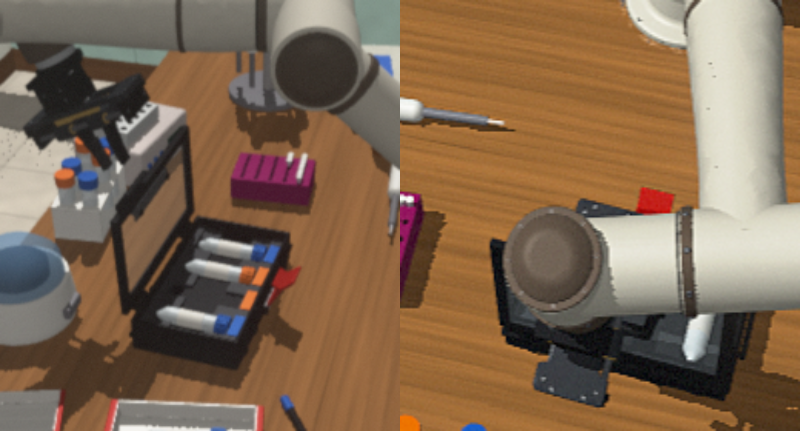

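```bash
python3 -m pendant '25 0.5 -0.05 -0.1 0 0 0; 25 1 -0.09 -0.1 0 0 0; 25 1.45 -0.09 -0.1 0 0 0; 25 1.45 -0.09 -0.1 0 0 0'; python3 -m pendant '5 0 0 0 0 0 0; 5 0 0 0 0 0 0; 5 0 0 0 0 0 0; 5 0 0 0 0 0 0' 15
python3 - <<'E'
from h import *
c,o=shot("wrist","w16");print(o["tcp_pos"],o["orientation"],o["ft_force"],o["moment"])
E
python3 arc.py 90 27 -6.6 .3 10
```

```text
clock: 18.25
tcp_pos: [0.7795, 0.0162, 0.3458]
orientation: [0.389, -0.355, 0.612, 0.59]
ft_force: [-1.2, 0.3, 0.1]
opening: 0.025
clock: 18.65
tcp_pos: [0.7804, 0.0158, 0.3489]
orientation: [0.39, -0.356, 0.611, 0.589]
ft_force: [-0.5, 1.2, 5.9]
opening: 0.0134
[0.78036325 0.01582432 0.34894779] [ 0.39008566 -0.35649058  0.61106462  0.5893621 ] [-0.54812769  1.21178805  5.90179365] [ 0.26846041  0.0923147  -0.14531635]
83.4 25.0 0.09 0.53 rz -0.33
76.8 23.0 0.22 1.05 rz -0.66
70.2 21.1 0.40 1.54 rz -0.99
63.6 19.1 0.63 2.02 rz -1.32
57.0 17.1 0.90 2.47 rz -1.65
50.400000000000006 15.1 1.21 2.89 rz -1.98
43.800000000000004 13.1 1.55 3.27 rz -2.31
37.2 11.2 1.92 3.62 rz -2.64
30.6 9.2 2.32 3.92 rz -2.97
24.0 7.2 2.74 4.18 rz -3.30
```

View pics/w16.png

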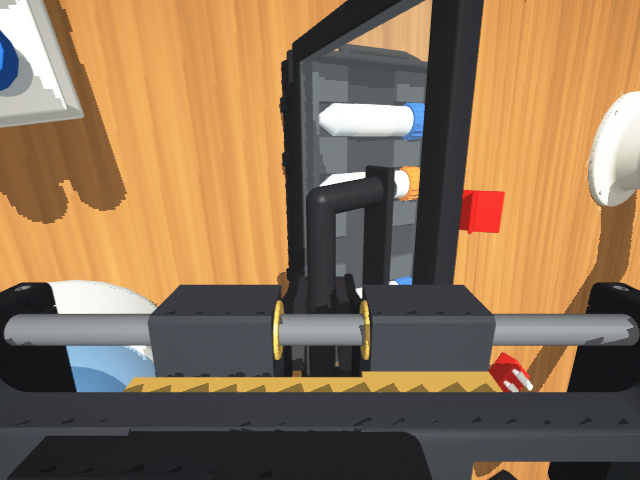

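```bash
python3 -m pendant '5 0.06 0.53 0 0 0 -0.33; 5 0.17 1.05 0 0 0 -0.66; 5 0.35 1.54 0 0 0 -0.99; 5 0.57 2.02 0 0 0 -1.32; 5 0.85 2.47 0 0 0 -1.65; 5 0.85 2.47 0 0 0 -1.65'
python3 - <<'E'
from h import *
o=sensors.get_obs();print(o["ft_force"],o["moment"])
E
python3 arc.py 57 17.1 -5.5 .3 6
```

```text
clock: 19.3
tcp_pos: [0.6751, 0.0212, 0.363]
orientation: [0.439, -0.408, 0.578, 0.553]
ft_force: [-2.8, -1.2, 6.5]
opening: 0.0132
[-2.76154007 -1.17075733  6.51988036] [-0.10196508  0.9300477   0.0338163 ]
51.5 15.5 0.19 0.39 rz -0.28
46.0 13.8 0.41 0.76 rz -0.55
40.5 12.2 0.65 1.11 rz -0.82
35.0 10.5 0.92 1.43 rz -1.10
29.5 8.9 1.21 1.73 rz -1.38
24.0 7.2 1.52 2.00 rz -1.65
```

```bash
python3 -m pendant '5 0.19 0.39 0 0 0 -0.28; 5 0.41 0.76 0 0 0 -0.55; 5 0.65 1.11 0 0 0 -0.82; 5 0.92 1.43 0 0 0 -1.1; 5 1.21 1.73 0 0 0 -1.38; 5 1.52 2 0 0 0 -1.65; 5 1.52 2 0 0 0 -1.65'
python3 - <<'E'
from h import *
o=sensors.get_obs();print(o["ft_force"],o["moment"])
plan([.5264,.0304,.2716],R.from_quat([-.485,.515,.488,.511]).as_matrix(),o)
E
python3 arc.py 24 7.2 -3 .3 8
```

```text
clock: 20.0
tcp_pos: [0.5781, 0.0264, 0.3246]
orientation: [0.48, -0.452, 0.546, 0.517]
ft_force: [-16.6, 1.4, 12.6]
opening: 0.0134
[-16.64886638   1.40542628  12.60627837] [0.39526355 5.25132304 0.03837851]
shift [1.48 1.11 0.03] turn [-0.04 -0.03 -1.19] rows 0.8311947590346759 1.4821836953579708
21.0 6.3 0.15 0.16 rz -0.15
18.0 5.4 0.31 0.32 rz -0.30
15.0 4.5 0.47 0.47 rz -0.45
12.0 3.6 0.63 0.61 rz -0.60
9.0 2.7 0.81 0.74 rz -0.75
6.0 1.8 0.98 0.86 rz -0.90
3.0 0.9 1.16 0.97 rz -1.05
0.0 0.0 1.34 1.07 rz -1.20
```

```bash
python3 -m pendant '20 0 0 0 0 0 0; 20 0 0 0 0 0 0; 5 0 0 0 0 0 0; 5 0 0 0 0 0 0; 5 0 0 0 0 0 0' 12
python3 - <<'E'
from h import *
o=sensors.get_obs();print(o["ft_force"],o["moment"])
plan([.5264,.0304,.2716],R.from_quat([-.485,.515,.488,.511]).as_matrix(),o)
shot("side","s17");a=cv2.imread("pics/s17.png")[130:400,180:430];cv2.imwrite("pics/s17c.png",cv2.resize(a,None,fx=2,fy=2))
E
```

```text
clock: 20.5
tcp_pos: [0.5788, 0.0264, 0.3243]
orientation: [0.479, -0.451, 0.547, 0.518]
ft_force: [-19.5, 1.8, 15.6]
opening: 0.0137
[-19.52267936   1.78347283  15.58917764] [ 0.51640162  5.97056535 -0.028521  ]
shift [1.48 1.12 0.03] turn [-0.05 -0.03 -1.23] rows 0.857405600828301 1.4887994578723756
```

View pics/s17c.png

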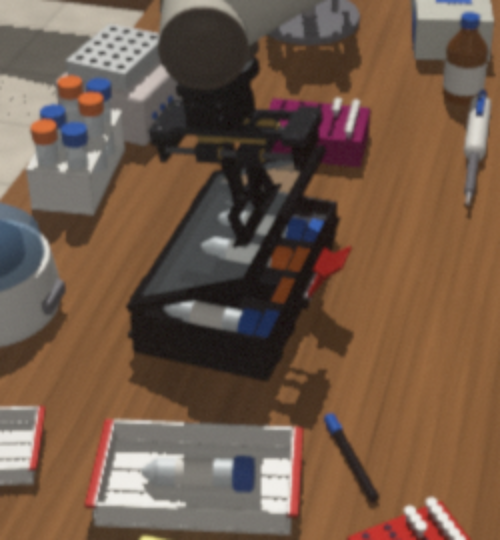

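```bash
python3 -m pendant '5 0.08 0.26 0 0 0 -0.15; 5 0.22 0.42 0 0 0 -0.3; 5 0.38 0.58 0 0 0 -0.45; 5 0.55 0.72 0 0 0 -0.6; 5 0.73 0.85 0 0 0 -0.75; 5 0.92 0.97 0 0 0 -0.9; 5 1.1 1.08 0 0 0 -1.05; 5 1.1 1.08 0 0 0 -1.05'
python3 - <<'E'
from h import *
o=sensors.get_obs();print(o["ft_force"],o["moment"])
plan([.5264,.0304,.2716],R.from_quat([-.485,.515,.488,.511]).as_matrix(),o)
E
```

```text
clock: 21.35
tcp_pos: [0.5321, 0.0289, 0.2831]
orientation: [0.509, -0.481, 0.52, 0.489]
ft_force: [-8.5, -1.2, 0.4]
opening: 0.013
[-8.50099381 -1.24655903  0.35767806] [-0.30773515  2.35402428  0.03588215]
shift [0.29 0.14 0.03] turn [-0.06 -0.03 -0.1 ] rows 0.08562301538909453 0.2586515450235593
```

```bash
python3 -m pendant '5 0.1 0.06 0 0 0 -0.05; 5 0.2 0.11 0 0 0 -0.1; 5 0.28 0.15 0 0 0 -0.1; 5 0.34 0.17 0 0 0 -0.1; 5 0.34 0.17 0 0 0 -0.1'
python3 - <<'E'
from h import *
o=sensors.get_obs();print(o["ft_force"],o["moment"])
shot("side","s18");shot("scene","c18")
a=cv2.imread("pics/s18.png")[180:330,220:380];b=cv2.imread("pics/c18.png")[180:320,260:420]
cv2.imwrite("pics/m18.png",np.hstack([cv2.resize(a,(400,375),interpolation=2),cv2.resize(b,(400,375),interpolation=2)]))
E
```

```text
clock: 21.85
tcp_pos: [0.5263, 0.0293, 0.2718]
orientation: [0.512, -0.485, 0.517, 0.485]
ft_force: [-9.9, -1.6, 10.0]
opening: 0.0138
[-9.92500338 -1.61905626  9.98671049] [-0.41139235  3.20245722  0.11449248]
```

View pics/m18.png

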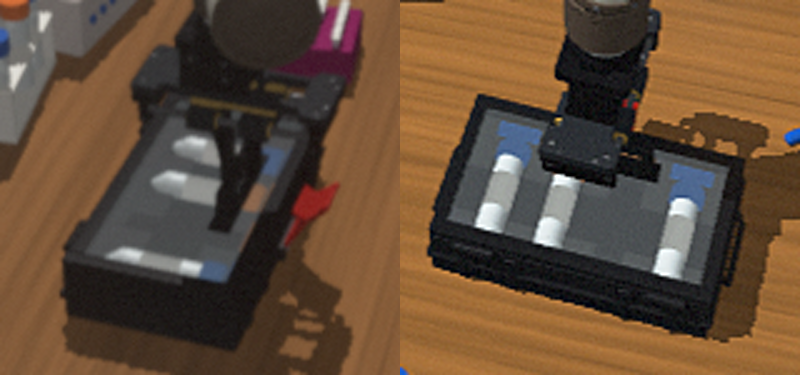

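```bash
python3 -m pendant '25 0 0 0 0 0 0; 25 0 0 0 0 0 0; 25 -0.4 -0.03 0 0 0 0; 25 -1 -0.03 0 0 0 0; 10 -1.1 -0.03 0 0 0 0; 0 -1.1 -0.03 0 0 0 0; 0 -1.1 -0.03 0 0 0 0; 0 -1.1 -0.03 0 0 0 0' 20
python3 -m pendant '0 0.25 0 0 0 0 0; 0 0.4 0 0 0 0 0; 0 0.5 0 0 0 0 0; 0 0.5 0 0 0 0 0'
python3 -m pendant '0 0.06 0 0 0 0 0; 0 0.12 0 0 0 0 0; 0 0.12 0 0 0 0 0'
```

```text
clock: 22.75
tcp_pos: [0.5291, 0.0301, 0.315]
orientation: [0.515, -0.487, 0.514, 0.484]
ft_force: [-0.3, -0.4, 0.7]
opening: 0.0035
clock: 23.15
tcp_pos: [0.529, 0.03, 0.2949]
orientation: [0.514, -0.487, 0.514, 0.484]
ft_force: [0.2, -0.7, -0.3]
opening: 0.0007
clock: 23.45
tcp_pos: [0.5295, 0.0302, 0.2932]
orientation: [0.515, -0.488, 0.513, 0.484]
ft_force: [-2.9, 0.5, 9.6]
opening: 0.0006
```

```bash
python3 -m pendant '0 0.06 0 0 0 0 0; 0 0.12 0 0 0 0 0; 0 0.12 0 0 0 0 0'; python3 -m pendant '0 0.06 0 0 0 0 0; 0 0.1 0 0 0 0 0; 0 0.1 0 0 0 0 0'
```

```text
clock: 23.75
tcp_pos: [0.5294, 0.0303, 0.2927]
orientation: [0.515, -0.489, 0.512, 0.484]
ft_force: [-12.4, 1.4, 32.2]
opening: 0.0007
clock: 24.05
tcp_pos: [0.5293, 0.0304, 0.2922]
orientation: [0.515, -0.49, 0.511, 0.483]
ft_force: [-20.1, 3.1, 50.9]
opening: 0.0005
```

```bash
python3 -m pendant '0 -0.6 0 0 0 0 0; 0 -1.3 0 0 0 0 0; 0 -1.3 0.8 0 0 0 0; 0 -1.3 1.7 0 0 0 0; 0 -1.3 2.6 0 0 0 0; 0 -1.3 3.1 0 0 0 0; 0 -1.3 3.2 0 0 0 0;0 -1.3 3.2 0 0 0 0'
python3 - <<'E'
from h import *
c,o=shot("wrist","w19");print(o["tcp_pos"],o["orientation"],o["ft_force"])
# case yaw-aligned, jaws along case x: tool y = -casex, tool z=casey
y=CASE[2];c_,s=np.cos(y),np.sin(y);Rt=np.array([[0,-c_,-s],[0,-s,c_],[-1,0,0]])
print(np.linalg.det(Rt));plan(pose2(CASE,[-.167,0,.262])[0],Rt,o)
shot("side","s19");a=cv2.imread("pics/s19.png")[180:330,220:400];cv2.imwrite("pics/s19c.png",cv2.resize(a,None,fx=4,fy=4,interpolation=2))
E
```

```text
clock: 24.85
tcp_pos: [0.4013, 0.0376, 0.3344]
orientation: [0.516, -0.488, 0.512, 0.484]
ft_force: [1.0, 0.2, -0.3]
opening: 0.0006
[0.40126358 0.03757634 0.33441853] [ 0.51553583 -0.48769917  0.51209008  0.4838761 ] [ 0.99336951  0.23265662 -0.27455302]
0.9999999999999999
shift [ 1.81  0.01 -0.02] turn [-0.07 -0.    0.07] rows 0.07095696432691145 1.4484864724872764
```

View pics/w19.png

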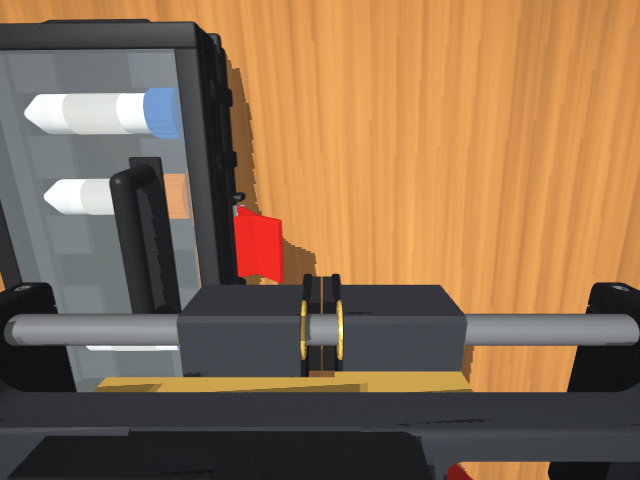

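View pics/s19c.png

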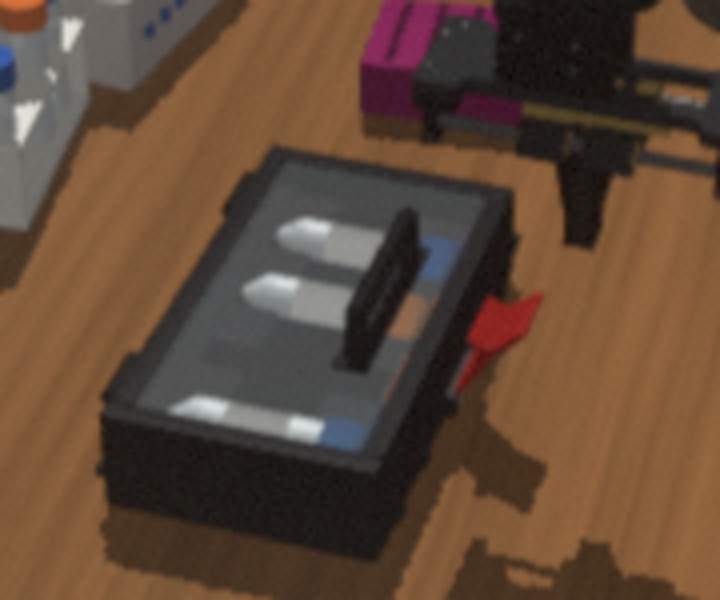

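```bash
python3 -m pendant '0 0.6 0 0 0 0 0; 0 1.2 0 0 0 0 0; 0 1.7 0 0 0 0 0; 0 1.8 0 0 0 0 0; 0 1.8 0 0 0 0 0'; python3 -m pendant '0 0 -0.25 0 0 0 0; 0 0 -0.5 0 0 0 0; 0 0 -0.7 0 0 0 0; 0 0 -0.85 0 0 0 0; 0 0 -1 0 0 0 0; 0 0 -1.1 0 0 0 0; 0 0 -1.1 0 0 0 0'; python3 -m pendant '0 0 -0.08 0 0 0 0; 0 0 -0.16 0 0 0 0; 0 0 -0.16 0 0 0 0'
```

```text
clock: 25.45
tcp_pos: [0.4025, 0.0375, 0.2613]
orientation: [0.515, -0.487, 0.514, 0.484]
ft_force: [0.3, 0.1, 0.9]
opening: 0.0009
clock: 26.15
tcp_pos: [0.4465, 0.0349, 0.2621]
orientation: [0.516, -0.487, 0.512, 0.484]
ft_force: [0.7, -0.1, -0.4]
opening: 0.0003
clock: 26.45
tcp_pos: [0.4525, 0.0346, 0.2623]
orientation: [0.515, -0.487, 0.513, 0.484]
ft_force: [-1.0, 0.1, 1.6]
opening: 0.0007
```

```bash
python3 - <<'E'
from h import *
c,o=shot("wrist","w20");shot("side","s20");a=cv2.imread("pics/s20.png")[180:330,220:400];b=cv2.imread("pics/w20.png")
cv2.imwrite("pics/m20.png",np.hstack([cv2.resize(a,(400,333),interpolation=2),cv2.resize(b,(400,333))]))
E
python3 -m pendant '0 0 -0.08 0 0 0 0; 0 0 -0.12 0 0 0 0;0 0 -0.12 0 0 0 0'
```

```text
clock: 26.85
tcp_pos: [0.4546, 0.0341, 0.2619]
orientation: [0.513, -0.485, 0.515, 0.485]
ft_force: [-12.4, 5.3, 10.9]
opening: 0.0003
```

View pics/m20.png

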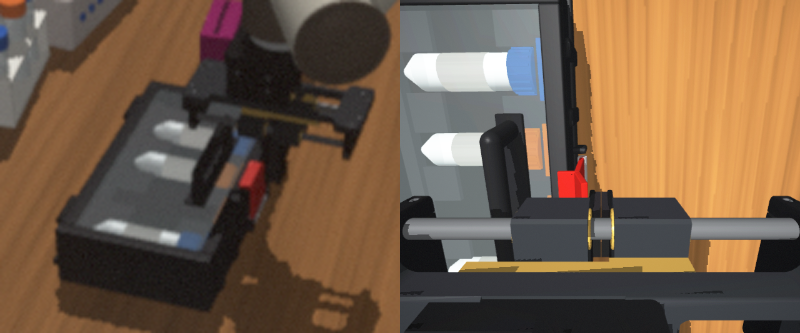

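```bash
python3 -m pendant '0 0 -0.06 0 0 0 0; 0 0 -0.1 0 0 0 0;0 0 -0.1 0 0 0 0'
python3 - <<'E'
from h import *
shot("side","s21");a=cv2.imread("pics/s21.png")[200:320,250:370];b=cv2.imread("pics/side0.png")[200:320,250:370]
cv2.imwrite("pics/m21.png",np.hstack([cv2.resize(a,(400,400),interpolation=2),cv2.resize(b,(400,400),interpolation=2)]))
E
```

```text
clock: 27.15
tcp_pos: [0.4562, 0.0337, 0.2618]
orientation: [0.511, -0.484, 0.518, 0.486]
ft_force: [-22.4, 9.5, 20.2]
opening: 0.0005
```

View pics/m21.png

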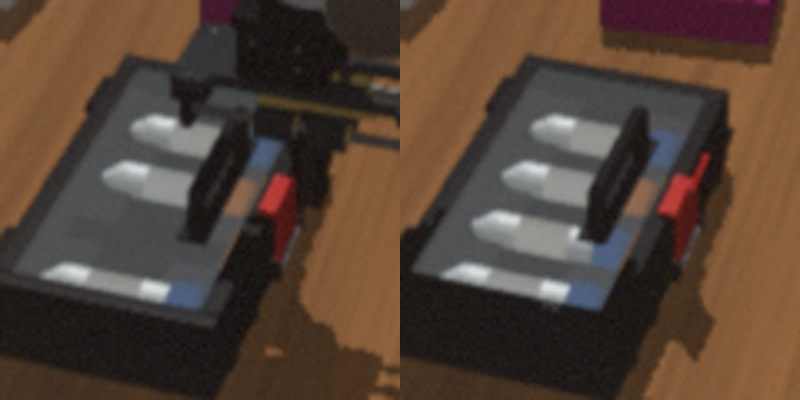

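```bash
python3 -m pendant '0 0 0.5 0 0 0 0; 0 -0.6 1 0 0 0 0; 0 -1.2 1.2 0 0 0 0; 0 -1.2 1.2 0 0 0 0'
python3 - <<'E'
from h import *
c,o=shot("wrist","w22");shot("side","s22");a=cv2.imread("pics/s22.png")[200:320,250:370];b=cv2.imread("pics/side0.png")[200:320,250:370]
cv2.imwrite("pics/m22.png",np.hstack([cv2.resize(a,(400,400),interpolation=2),cv2.resize(b,(400,400),interpolation=2)]))
K=c["intrinsics"];E=ext(c,o);im=cv2.imread("pics/w22.png")
for P in [[-.093,-.023,.101],[-.093,-.023,.077],[-.077,-.023,.077]]:
    q=proj(K,E,pose2(CASE,P))[0];cv2.drawMarker(im,tuple(int(round(v)) for v in q),(0,255,0),0,8);print(q)
cv2.imwrite("pics/w22m.png",cv2.resize(im[100:300,80:340],None,fx=3,fy=3))
E
```

```text
clock: 27.6
tcp_pos: [0.413, 0.0372, 0.3128]
orientation: [0.518, -0.489, 0.51, 0.483]
ft_force: [0.2, 0.4, -0.7]
opening: 0.0004
[221.24725161 232.85839177]
[232.08811343 223.33923531]
[207.86612474 223.41393933]
```

View pics/m22.png

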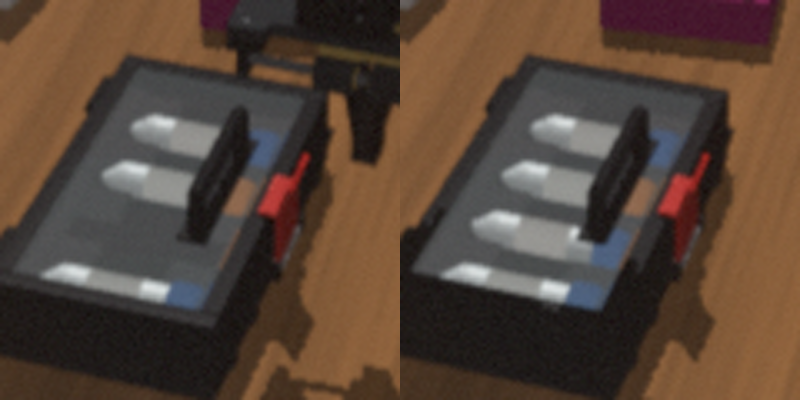

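View pics/w22m.png

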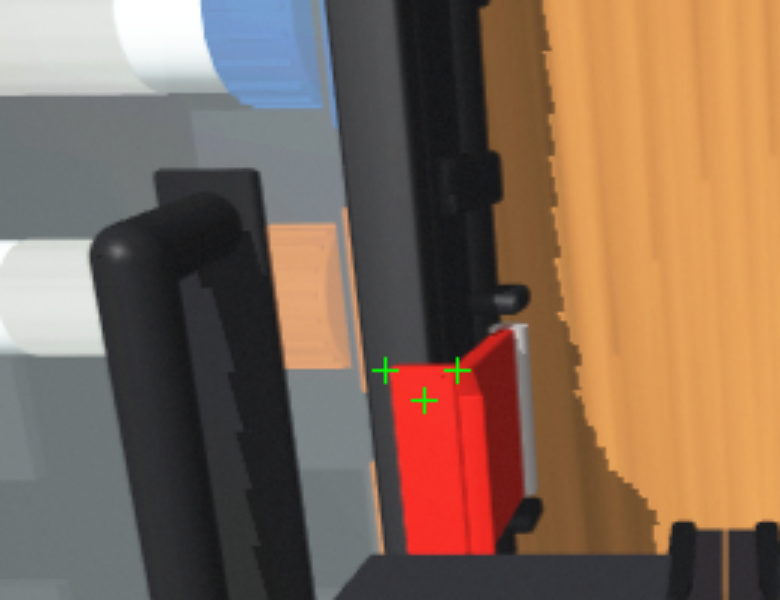

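```bash
python3 - <<'E'
from h import *
def red(f):
    a=cv2.imread(f).astype(int)[215:300,318:360];m=(a[:,:,2]>110)&(a[:,:,1]<60)&(a[:,:,0]<60);ys,xs=np.nonzero(m);print(f,m.sum(),xs.mean()+318,ys.mean()+215,xs.min()+318,xs.max()+318,ys.min()+215,ys.max()+215);return m
m0=red("pics/side0.png");m1=red("pics/s22.png");print((m0^m1).sum())
a=cv2.imread("pics/side0.png").astype(int);b=cv2.imread("pics/s22.png").astype(int)
d=abs(a-b).max(2);print("lid frame diff",(d[215:300,245:330]>40).sum())
E
```

```text
pics/side0.png 61 334.95081967213116 255.81967213114754 327 342 246 264
pics/s22.png 66 334.7121212121212 255.95454545454544 327 342 246 264
11
lid frame diff 453
```

```bash
python3 -m pendant '0 -1 0 0 0 0 0; 0 -2 0 0 0 0 0; 0 -2.5 0 0 0 0 0; 0 -2.5 0 0 0 0 0'
python3 - <<'E'
from h import *
shot("side","s23");shot("scene","c23")
a=cv2.imread("pics/s23.png");b=cv2.imread("pics/c23.png")
cv2.imwrite("pics/m23.png",np.hstack([cv2.resize(a[150:480,120:520],(400,330)),cv2.resize(b[130:400,130:530],(400,330))]))
E
```

```text
clock: 28.1
tcp_pos: [0.4133, 0.0372, 0.412]
orientation: [0.517, -0.488, 0.511, 0.483]
ft_force: [-0.5, 0.9, -0.9]
opening: 0.0004
```

View pics/m23.png

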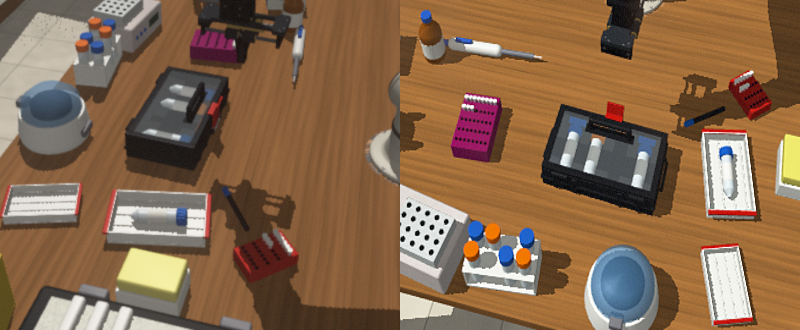

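The lid is shut, the clasp is upright, the tube lies in the larger tray, and the bystanders look unmoved.

```bash
python3 -c "
from cell import close_job
print(close_job())"
```

```text
the job is handed in; nothing more can be done
None
```

The job is done and handed in at about 28 s on the robot's clock. The mismatched tube was the blue-capped one beside an orange tag, in the third pocket, at case y = +32 mm. I unclasped the case, opened the lid to about 90°, laid that tube in the larger white tray, then lowered the lid, pressed it shut and fastened the clasp.

**Last checks:**
- **Tube:** it rests between the two middle ribs of the tray. It was released only once the wrist force showed light contact.
- **Lid:** it felt solid when pressed at about 50 N, with the handle at the expected shut height.
- **Clasp:** in the side camera its red pixels match the starting picture to within about 0.25 px, so it looks fully fastened. It was pushed home with about 22 N.
- **Surroundings:** the other three tubes are in their pockets and the bystanders look unmoved. The gripper is clear of everything.

**Disagreements and forces:**
- My case and tray fits were off by a few millimetres against some image points. I corrected the tube grasp by about 6 mm along its length from the wrist picture.
- While I was lowering the lid, the force on the gripped handle reached about 25 N until I corrected the path. No other readings looked wrong.

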